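Find the vial case that rattles and show it to the scanner

TASK

One of the three sealed vial cases on the packing bench has a vial loose inside. Pick the cases up one at a time and shake each end to end so that anything loose runs to and fro, until you have found the one that rattles; any sound case goes back down upright where it stood. Finish while still holding the rattling case, clear of everything, level and still, with its label squarely facing the middle of the scanner's window about 8 cm away, and leave the scanner and the other things on the bench undisturbed.

Things in the scene. Friction and masses are not known exactly. Their poses are not given: they have to be found in the camera images.
- case_a: sealed vial case, white with a grey lid, one of three alike: 170 (x) x 56 (y) x 70 mm high, smooth stiff sides, 0.30 to 0.38 kg; weight tells nothing. Origin: centre of its underside; z up; x along its length to the label end (paper label with bars, clip), which points roughly away from the robot. It stands on the mat, all three parallel to it
- case_b: sealed vial case, white with a grey lid, one of three alike: 170 (x) x 56 (y) x 70 mm high, smooth stiff sides, 0.30 to 0.38 kg; weight tells nothing. Origin: centre of its underside; z up; x along its length to the label end (paper label with bars, clip), which points roughly away from the robot. It stands on the mat, all three parallel to it
- case_c: sealed vial case, white with a grey lid, one of three alike: 170 (x) x 56 (y) x 70 mm high, smooth stiff sides, 0.30 to 0.38 kg; weight tells nothing. Origin: centre of its underside; z up; x along its length to the label end (paper label with bars, clip), which points roughly away from the robot. It stands on the mat, all three parallel to it
- case_a_label (a point): middle of the label on the +x end of case_a: 86 mm from its origin along x, 24 mm up. In one of the three cases (any, never visibly) a loose 0.14 kg vial slides 88 mm along x and knocks on the ends: it goes when tipped over some 20 degrees (30 is sure) or jerked above 3.5 m/s2. Then, held level, the weight lies at that end: 0.12 N m between one end and the other at the wrist; a sound case has no change
- case_b_label (a point): middle of the label on the +x end of case_b: 86 mm from its origin along x, 24 mm up. In one of the three cases (any, never visibly) a loose 0.14 kg vial slides 88 mm along x and knocks on the ends: it goes when tipped over some 20 degrees (30 is sure) or jerked above 3.5 m/s2. Then, held level, the weight lies at that end: 0.12 N m between one end and the other at the wrist; a sound case has no change
- case_c_label (a point): middle of the label on the +x end of case_c: 86 mm from its origin along x, 24 mm up. In one of the three cases (any, never visibly) a loose 0.14 kg vial slides 88 mm along x and knocks on the ends: it goes when tipped over some 20 degrees (30 is sure) or jerked above 3.5 m/s2. Then, held level, the weight lies at that end: 0.12 N m between one end and the other at the wrist; a sound case has no change
- mat: flat grey bench mat, fixed, 400 (x) x 570 (y) x 3 mm, on which the three cases stand in a row along its y, about 220 mm apart; origin: centre of its underside
- scanner: hands-free label scanner on a round stand, fixed, 201 mm high, white head 46 x 76 x 82 mm (x, y, z); origin: centre of its 92 mm round foot, on the bench; its window looks along its own -x, roughly towards the robot
- scanner_window (a point): centre of the scanner's window, on the front of its head, 160 mm above the bench; axes as the scanner's (the window looks level along -x, y across, z up). It reads a label held about 80 mm in front of it
- vial_1: bystander, to be left alone: small glass vial, 30 mm diameter, 58 mm high, standing; origin: centre of its underside
- vial_2: bystander, to be left alone: another such small vial, standing, 30 mm diameter, 58 mm high; origin: centre of its underside
- stamp: bystander, to be left alone: self-inking hand stamp, 52 x 30 x 74 mm, standing; origin: centre of its underside
- marker: bystander, to be left alone: marker pen lying flat, 131 mm long, 13 mm thick; origin on its underside
- tape: bystander, to be left alone: roll of clear tape lying flat, 92 mm diameter, 24 mm high; origin: centre of its underside
- spray: bystander, to be left alone: white disinfectant bottle, 60 mm diameter, 150 mm high, standing; origin: centre of its underside
- wipes: bystander, to be left alone: box of wipes, 110 x 190 x 55 mm, lying; origin: centre of its underside
There are look-alikes about, which are no part of the job. Leave any pink look-alike of the scanner alone.

How it is judged (in metres and radians):
On the way, in this order (a step that is already met when the one before it is completed fails the run):
1. the case with the loose vial is held off the bench and shaken so that the vial runs to one end (((distance between loose_vial and case_a below 0.07 m and height (world z) of case_a above 0.03 m and contact force between the fingers and case_a above 1 N and (x of loose_vial in the frame of case_a above 0.03 m or x of loose_vial in the frame of case_a below -0.03 m)) or (distance between loose_vial and case_b below 0.07 m and height (world z) of case_b above 0.03 m and contact force between the fingers and case_b above 1 N and (x of loose_vial in the frame of case_b above 0.03 m or x of loose_vial in the frame of case_b below -0.03 m)) or (distance between loose_vial and case_c below 0.07 m and height (world z) of case_c above 0.03 m and contact force between the fingers and case_c above 1 N and (x of loose_vial in the frame of case_c above 0.03 m or x of loose_vial in the frame of case_c below -0.03 m)))).
2. the vial leaves that end again and crosses the middle of the held case (((distance between loose_vial and case_a below 0.07 m and height (world z) of case_a above 0.03 m and contact force between the fingers and case_a above 1 N and x of loose_vial in the frame of case_a between -0.015 and 0.015 m) or (distance between loose_vial and case_b below 0.07 m and height (world z) of case_b above 0.03 m and contact force between the fingers and case_b above 1 N and x of loose_vial in the frame of case_b between -0.015 and 0.015 m) or (distance between loose_vial and case_c below 0.07 m and height (world z) of case_c above 0.03 m and contact force between the fingers and case_c above 1 N and x of loose_vial in the frame of case_c between -0.015 and 0.015 m))).
3. and runs to an end of it again (((distance between loose_vial and case_a below 0.07 m and height (world z) of case_a above 0.03 m and contact force between the fingers and case_a above 1 N and (x of loose_vial in the frame of case_a above 0.03 m or x of loose_vial in the frame of case_a below -0.03 m)) or (distance between loose_vial and case_b below 0.07 m and height (world z) of case_b above 0.03 m and contact force between the fingers and case_b above 1 N and (x of loose_vial in the frame of case_b above 0.03 m or x of loose_vial in the frame of case_b below -0.03 m)) or (distance between loose_vial and case_c below 0.07 m and height (world z) of case_c above 0.03 m and contact force between the fingers and case_c above 1 N and (x of loose_vial in the frame of case_c above 0.03 m or x of loose_vial in the frame of case_c below -0.03 m)))).
At the end, for the whole second after the job is handed in: Holds the rattling case, shaken till its vial ran to and fro, free of all else, 90+ mm up, still, level to 0.2 rad, in line with the scanner to 0.3 rad, label 35 to 130 mm before the window and within 30 mm of its centre; the sound cases stand upright, let go, within 50 mm of their starts ((((distance between loose_vial and case_a below 0.07 m and contact force between the fingers and case_a above 1 N and height (world z) of case_a above 0.09 m and angle between case_a's own z axis and vertical below 0.2 rad and linear speed of case_a below 0.03 m/s and x of case_a_label in the frame of scanner_window between -0.13 and -0.035 m and y of case_a_label in the frame of scanner_window between -0.03 and 0.03 m and z of case_a_label in the frame of scanner_window between -0.03 and 0.03 m and angle between the x axis of case_a and the x axis of scanner_window, either way round below 0.3 rad) and (contact force between case_a and case_b below 0.3 N and contact force between case_a and case_c below 0.3 N and contact force between case_a and scanner below 0.3 N and contact force between case_a and vial_1 below 0.3 N and contact force between case_a and vial_2 below 0.3 N and contact force between case_a and stamp below 0.3 N and contact force between case_a and marker below 0.3 N and contact force between case_a and tape below 0.3 N and contact force between case_a and spray below 0.3 N and contact force between case_a and wipes below 0.3 N) and (height (world z) of each of case_b, case_c below 0.012 m and angle between each of case_b, case_c's own z axis and vertical below 0.1 rad and distance of each of case_b, case_c from where it was at the start of the episode below 0.05 m and linear speed of each of case_b, case_c below 0.03 m/s and contact force between the fingers and case_b below 0.1 N and contact force between the fingers and case_c below 0.1 N)) or ((distance between loose_vial and case_b below 0.07 m and contact force between the fingers and case_b above 1 N and height (world z) of case_b above 0.09 m and angle between case_b's own z axis and vertical below 0.2 rad and linear speed of case_b below 0.03 m/s and x of case_b_label in the frame of scanner_window between -0.13 and -0.035 m and y of case_b_label in the frame of scanner_window between -0.03 and 0.03 m and z of case_b_label in the frame of scanner_window between -0.03 and 0.03 m and angle between the x axis of case_b and the x axis of scanner_window, either way round below 0.3 rad) and (contact force between case_b and case_a below 0.3 N and contact force between case_b and case_c below 0.3 N and contact force between case_b and scanner below 0.3 N and contact force between case_b and vial_1 below 0.3 N and contact force between case_b and vial_2 below 0.3 N and contact force between case_b and stamp below 0.3 N and contact force between case_b and marker below 0.3 N and contact force between case_b and tape below 0.3 N and contact force between case_b and spray below 0.3 N and contact force between case_b and wipes below 0.3 N) and (height (world z) of each of case_a, case_c below 0.012 m and angle between each of case_a, case_c's own z axis and vertical below 0.1 rad and distance of each of case_a, case_c from where it was at the start of the episode below 0.05 m and linear speed of each of case_a, case_c below 0.03 m/s and contact force between the fingers and case_a below 0.1 N and contact force between the fingers and case_c below 0.1 N)) or ((distance between loose_vial and case_c below 0.07 m and contact force between the fingers and case_c above 1 N and height (world z) of case_c above 0.09 m and angle between case_c's own z axis and vertical below 0.2 rad and linear speed of case_c below 0.03 m/s and x of case_c_label in the frame of scanner_window between -0.13 and -0.035 m and y of case_c_label in the frame of scanner_window between -0.03 and 0.03 m and z of case_c_label in the frame of scanner_window between -0.03 and 0.03 m and angle between the x axis of case_c and the x axis of scanner_window, either way round below 0.3 rad) and (contact force between case_c and case_a below 0.3 N and contact force between case_c and case_b below 0.3 N and contact force between case_c and scanner below 0.3 N and contact force between case_c and vial_1 below 0.3 N and contact force between case_c and vial_2 below 0.3 N and contact force between case_c and stamp below 0.3 N and contact force between case_c and marker below 0.3 N and contact force between case_c and tape below 0.3 N and contact force between case_c and spray below 0.3 N and contact force between case_c and wipes below 0.3 N) and (height (world z) of each of case_a, case_b below 0.012 m and angle between each of case_a, case_b's own z axis and vertical below 0.1 rad and distance of each of case_a, case_b from where it was at the start of the episode below 0.05 m and linear speed of each of case_a, case_b below 0.03 m/s and contact force between the fingers and case_a below 0.1 N and contact force between the fingers and case_b below 0.1 N)))); the arm keeps its last pose, push and grip.
It fails at once if the scanner is bumped (more than 3 N) (contact force between anything else and scanner above 3 N).
It fails at once if a bystander is pushed more than 25 mm away or tipped over (distance of any of vial_1, vial_2, stamp, marker, tape, spray, wipes from where it was at the start of the episode above 0.025 m or angle between any of vial_1, vial_2, stamp, marker, tape, spray, wipes's own z axis and vertical above 0.5 rad).
It also fails if it takes over 72 s, if anything falls off the work surface, if the arm or the gripper's body presses on something with over 40 N, if the wrist force passes 120 N, or if a joint passes its speed limit or range.

ROBOT

A 7-joint arm with a two-finger parallel gripper is mounted at the origin on the work surface. World frame = base frame: x ahead of the robot, y to its left, z up, the work surface at z = 0. Lengths are in mm, angles in rad, forces in N, time in s.
With the tool pointing down it reaches from about 425 to 875 mm from the base axis. Payload 4.7 kg.
Tool frame: the origin (TCP) lies midway between the tips of the shut fingers; the grasp point (between the pads) lies 19 mm behind it; z points along the fingers, x is the direction in which the jaws open and shut, and the axes are right-handed (so a half turn about z gives the same grasp; the last joint's range is limited). The gripper opens to 85 mm and grips with 20 to 120 N. Pads are 22 mm wide; open, the fingers measure 114 mm over their backs; the gripper's body (76 mm by 85 mm) begins 54 mm behind the grasp point. The pads swing forward as they close: fully open they stand 13 mm farther back than shut.
Start: joints at [1.261, 0.321, -0.07, 1.45, 0.023, 1.371, -0.057], TCP at [206.792, -616.248, 231.349] pointing down, gripper open.
Joint ranges: [-2.86, 2.86], [-0.3, 2.09], [-1.38, 1.24], [0.06, 2.45], [-1.56, 4.7], [0.09, 2.05], [-2.69, 2.69]. Speed limits (rad/s): [2.57, 2.57, 3.14, 3.14, 3.14, 3.14, 3.14].

INTERFACE

Orientations are given as a unit quaternion [x, y, z, w].
In Python, from cell import get_obs, cams, bot gives the robot as it stands.
- The arm moves only by the tool send_rows, never from a script. Its argument "moves" is a list of rows, each a list of 7 numbers: the finger opening in cm, from 0 to 8.54, then the shift along the tool's x, y, z in cm, then the turn, a rotation vector about the tool's x, y, z in degrees. In form: [[claw, dx, dy, dz, ax, ay, az], ...]. A call has exactly 8 rows; each row shifts and turns the pose as measured when the row begins, along the tool's axes as they then stand; what a row does not reach is not made up. A row lasts 1/8 s, in which the tool goes at most 62.5 mm and 10.7 degrees, less where a joint would pass 70% of its speed; a pose out of reach is approached as far as the arm can. A call with a gripper value outside its range is refused whole. The fingers move at their own pace and stop on an object; "grip_force" is the grip in N (left out, the last holds). Time passes only in rows, so rows that do not move let the fingers close, or fill a call up. It gives the time, the measured TCP pose, the force and the opening at its end, in the units of the state.
- get_obs(): the state, without advancing time (a new reading comes with each control period).
- cams.capture(name): name is "scene" or "top" or "wrist"; returns a dict with "frame" (384x512x3 uint8, red, green, blue), "fx", "fy", "cx", "cy" (pixels), "k1" (the pictures are not rectified: a ray, as slopes to the right and down, at radius r is drawn at 1 + k1 r^2 times it, then the intrinsics apply), "eye" and "orientation" of the camera in the world; the wrist camera has in their place "hand_eye" (4x4, takes a point from camera to tool coordinates, whose origin is the TCP and whose axes are the tool frame's). Camera axes: x right, y down, z forward; pixel columns grow to the right and rows downward; lengths in mm; the calibration is good to about 2 mm. A picture is of the moment at which its call begins: read the wrist's pose just before it. There is no depth.
- bot.finish_job(): hands the job in, once; it reports no verdict.
The state is a dict: "time": time; "q": joint angles; "qvel": joint speeds; "joint_torque": joint torques, N m; "position": TCP position; "eef_rot": TCP orientation; "ft_force": force on the tool from outside, world axes, zero at the start; "ft_torque": the same for the moment, N m; "finger_gap": opening from 0.0 (shut) to 1.0 (fully open).
Only numpy, scipy, OpenCV 4.12 (cv2) and the standard library are available. Lean on these libraries where they do the work, as an engineer would, in place of code of your own. Each camera call takes 0.05 s, during which the arm holds its last target.

## Working session

There is one attempt and no reset: what is moved stays moved. The work goes in short steps, Python scripts to look and compute and a tool call to move; the robot and the scene stay as the last step left them, time stands still between calls to the robot, and variables do not carry over. Pictures are saved under pics/ and viewed, and the job is handed in when it is done.

Besides the shell and the picture viewer there is one more tool, called after ">>>" in YAML: its name, and indented under it one key for each argument. send_rows: Moves the arm, as the interface text tells. Its arguments: {"type":"object","properties":{"moves":{"type":"array"},"grip_force":{"type":"number"}},"required":["moves"]}

```bash
ls; mkdir -p pics; python3 - <<'E'
from cell import get_obs,cams,bot
import cv2
o=get_obs();print(o)
for n in("scene","top","wrist"):
    c=cams.capture(n);cv2.imwrite(f"pics/{n}0.png",c["frame"][:,:,::-1]);c.pop("frame");print(n,c)
E
```

```text
pics
{'time': 0.0, 'q': array([ 1.26107072,  0.32177155, -0.070077  ,  1.45168376,  0.02257937,
        1.37077412, -0.05687249]), 'qvel': array([-0.00178612,  0.00105834, -0.00116914,  0.00121899,  0.0008742 ,
        0.00023537,  0.0011138 ]), 'joint_torque': array([ 2.95997170e-04, -4.93579137e+01, -3.82568864e-01, -3.14326143e+01,
        1.29614014e-02,  1.14587147e-02, -1.01757894e-05]), 'position': array([ 206.61341586, -615.72556117,  230.25242696]), 'eef_rot': array([ 8.11861720e-01, -5.83849032e-01, -7.73877903e-04, -5.06885901e-04]), 'ft_force': array([-0.05996425,  0.16031503, -0.6270896 ]), 'ft_torque': array([ 0.04181144, -0.01907555, -0.05448255]), 'finger_gap': 0.9998192079267094}
scene {'fx': 409.39789044687217, 'fy': 409.39789044687217, 'cx': 256.49061460217956, 'cy': 193.30405638738299, 'k1': -0.14933824245316538, 'eye': array([1384.89544659, -471.56797059, 1057.15873611]), 'orientation': array([ 0.80952041,  0.44242982, -0.18550995, -0.338406  ])}
top {'fx': 475.58984293472145, 'fy': 475.58984293472145, 'cx': 260.97032618995627, 'cy': 195.69736600428527, 'k1': 0.006467269635264246, 'eye': array([ 305.91330796,   13.90090622, 1427.2498985 ]), 'orientation': array([ 0.71784914, -0.68674284,  0.0807245 , -0.08099661])}
wrist {'fx': 280.3383765295417, 'fy': 280.3383765295417, 'cx': 253.01289459327518, 'cy': 193.00836261394517, 'k1': -0.05286587724019565, 'hand_eye': array([[ 9.99999811e-01, -5.93405071e-04,  1.58632130e-04,
        -1.05678488e+00],
       [ 5.19648720e-04,  9.54998113e-01,  2.96611419e-01,
        -7.53365736e+01],
       [-3.27504105e-04, -2.96611281e-01,  9.54998241e-01,
        -1.43334952e+02],
       [ 0.00000000e+00,  0.00000000e+00,  0.00000000e+00,
         1.00000000e+00]])}
```

View pics/scene0.png

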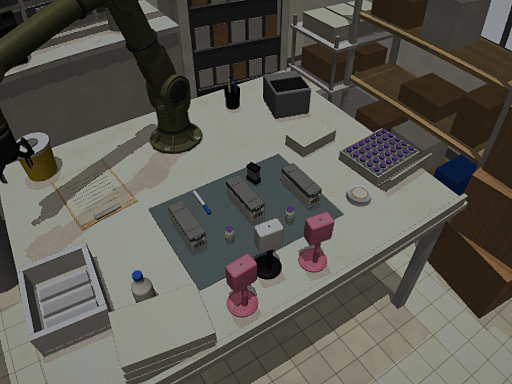

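View pics/top0.png

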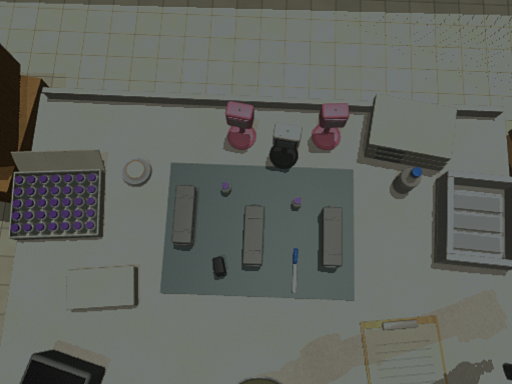

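View pics/wrist0.png

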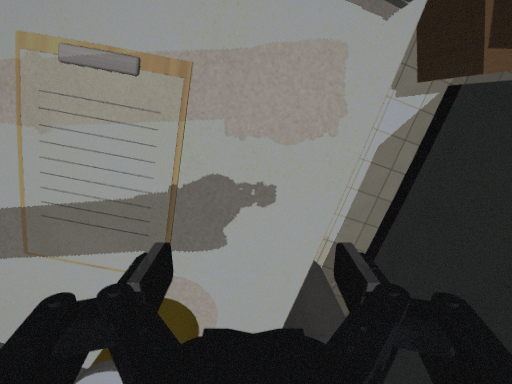

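The top view shows three grey-lidded cases on the mat at about (184,215), (253,235) and (332,237). Next to them stand a white/black scanner (286,145) and two pink look-alikes at (240,120) and (330,120). I'll enlarge it and measure.

```bash
cat > h.py <<'E'
import numpy as np,cv2
from scipy.spatial.transform import Rotation as R
from cell import get_obs,cams,bot
def und(c,px):
    px=np.atleast_2d(np.array(px,float))
    K=np.array([[c["fx"],0,c["cx"]],[0,c["fy"],c["cy"]],[0,0,1]])
    return cv2.undistortPoints(px[:,None],K,np.array([c["k1"],0,0,0,0.]))[:,0]
def pose(c,obs=None):
    if "eye" in c: return R.from_quat(c["orientation"]).as_matrix(),np.array(c["eye"])
    Rt=R.from_quat(obs["eef_rot"]).as_matrix();H=c["hand_eye"]
    return Rt@H[:3,:3],Rt@H[:3,3]+obs["position"]
def ray(c,px,z,obs=None):
    M,e=pose(c,obs);n=und(c,px);d=np.c_[n,np.ones(len(n))]@M.T
    return e+d*((z-e[2])/d[:,2])[:,None]
def proj(c,P,obs=None):
    M,e=pose(c,obs);p=(np.atleast_2d(P)-e)@M;s=p[:,:2]/p[:,2:]
    r2=(s**2).sum(1,keepdims=True);s=s*(1+c["k1"]*r2)
    return s*[c["fx"],c["fy"]]+[c["cx"],c["cy"]]
E
python3 - <<'E'
from h import *
c=cams.capture("top");f=c["frame"]
print(proj(c,[[0,0,0],[500,0,0],[500,200,0]]))
s=cams.capture("scene");print(proj(s,[[0,0,0],[500,0,0],[500,200,0]]))
g=np.clip(f[85:305,150:365,::-1].astype(float)*1.6,0,255).astype(np.uint8)
cv2.imwrite("pics/t1.png",cv2.resize(g,None,fx=2.7,fy=2.7,interpolation=cv2.INTER_CUBIC))
g=np.clip(s["frame"][140:320,140:360,::-1].astype(float)*1.6,0,255).astype(np.uint8)
cv2.imwrite("pics/s1.png",cv2.resize(g,None,fx=3.2,fy=3.2,interpolation=cv2.INTER_CUBIC))
E
```

```text
[[258.76051071 420.22001625]
 [266.19162981 240.8065521 ]
 [199.95831466 237.88337462]]
[[175.64038875 136.7722171 ]
 [234.08953107 207.66551146]
 [280.21835513 186.6593617 ]]
```

View pics/t1.png

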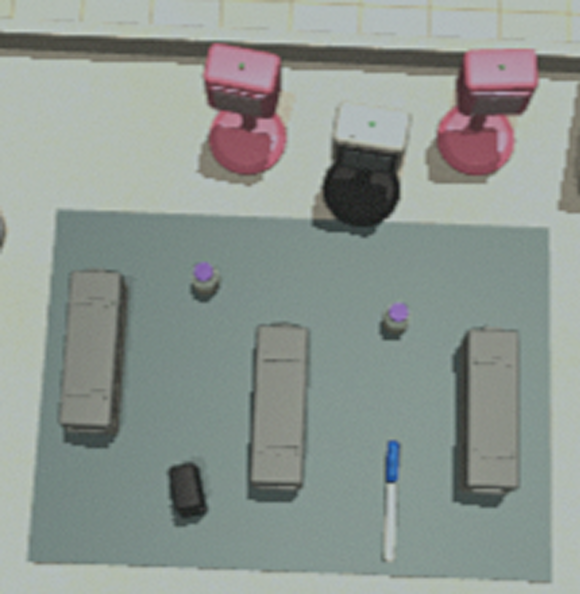

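View pics/s1.png

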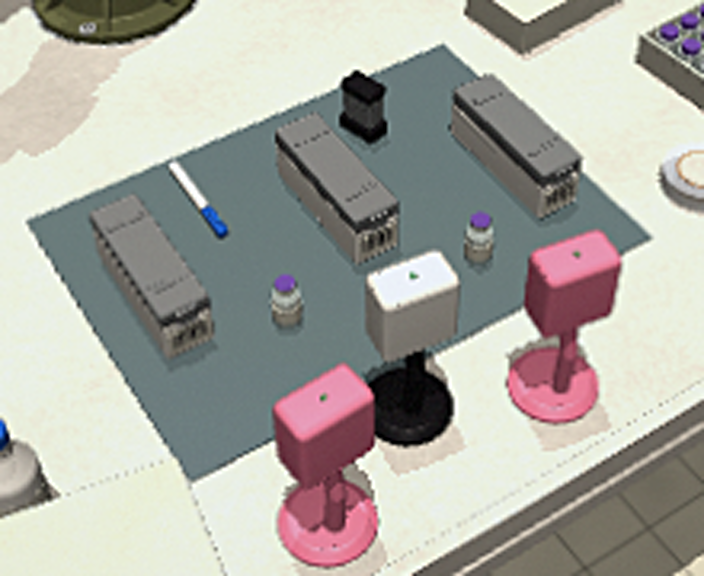

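```bash
cat > meas.py <<'E'
from h import *
c=cams.capture("top");f=c["frame"];hsv=cv2.cvtColor(f,cv2.COLOR_RGB2HSV)
roi=np.zeros(f.shape[:2],np.uint8);roi[165:297,166:352]=1
m=((hsv[...,1]<45)&(hsv[...,2]>75)&(hsv[...,2]<140)&(roi>0)).astype(np.uint8)
print([hsv[215,184],hsv[235,253],hsv[237,332],hsv[200,300]])
m=cv2.morphologyEx(m,cv2.MORPH_OPEN,np.ones((3,3)));m=cv2.morphologyEx(m,cv2.MORPH_CLOSE,np.ones((5,5)))
cs,_=cv2.findContours(m,cv2.RETR_EXTERNAL,cv2.CHAIN_APPROX_NONE)
for k in cs:
    if cv2.contourArea(k)<500: continue
    P=ray(c,k[:,0],73)[:,:2]
    (x,y),(w,h),a=cv2.minAreaRect(P.astype(np.float32))
    if w<h:w,h,a=h,w,a-90
    a=(a+90)%180-90
    print("case",x,y,w,h,"yaw",a,k[:,0].min(0),k[:,0].max(0))
t=lambda l:np.array(l)/2.7+[149.7,84.7]
H=ray(c,t([(339,103),(410,107),(405,155),(335,150)]),201);print("head",H,H.mean(0))
print("foot",ray(c,t([(361,190)]),10))
E
python3 meas.py
```

```text
[array([40, 18, 86], dtype=uint8), array([42, 14, 89], dtype=uint8), array([45, 17, 92], dtype=uint8), array([133,  79, 110], dtype=uint8)]
case 524.774169921875 24.018402099609375 549.0347290039062 380.7771911621094 yaw -87.42155528068542 [166 165] [351 296]
head [[798.88080993  -9.48426364 201.        ]
 [797.83767936 -81.74372253 201.        ]
 [746.17493257 -77.97093856 201.        ]
 [748.29078677  -7.32033654 201.        ]] [772.79605215 -44.12981532 201.        ]
foot [[769.76708623 -42.50841579  10.        ]]
```

```bash
python3 - <<'E'
from h import *
c=cams.capture("top");hsv=cv2.cvtColor(c["frame"],cv2.COLOR_RGB2HSV)
print(hsv[220,215],hsv[270,300+20],hsv[180,300])
E
sed -i 's/(hsv\[...,1\]<45)&(hsv\[...,2\]>75)/(hsv[...,1]<30)\&(hsv[...,2]>70)/' meas.py; python3 meas.py
```

```text
[87 27 86] [83 43 48] [81 28 92]
[array([40, 18, 85], dtype=uint8), array([45, 17, 89], dtype=uint8), array([36, 14, 91], dtype=uint8), array([134,  81, 110], dtype=uint8)]
case 513.0396118164062 -203.0247344970703 175.65037536621094 77.30996704101562 yaw 0.773393452167511 [324 206] [351 267]
case 508.4352111816406 29.662837982177734 166.05137634277344 70.1472396850586 yaw 0.26333361864089966 [243 206] [269 263]
case 560.6594848632812 246.21939086914062 165.57228088378906 54.05784606933594 yaw 0.3868675231933594 [172 185] [193 241]
head [[798.88080993  -9.48426364 201.        ]
 [797.83767936 -81.74372253 201.        ]
 [746.17493257 -77.97093856 201.        ]
 [748.29078677  -7.32033654 201.        ]] [772.79605215 -44.12981532 201.        ]
foot [[769.76708623 -42.50841579  10.        ]]
```

Hue separates the lid (about 40) from the mat (about 85), so I'll use that.

```bash
sed -i 's/(hsv\[...,1\]<30)/(hsv[...,0]<65)\&(hsv[...,1]<40)/' meas.py; python3 meas.py; python3 - <<'E'
from h import *
c=cams.capture("top")
t=lambda l:np.array(l)/2.7+[149.7,84.7]
for n,q in dict(L=[(71,271),(121,271),(113,428),(62,425)],M=[(258,326),(309,326),(303,486),(252,485)],Rr=[(469,330),(519,330),(518,488),(468,487)]).items():
    P=ray(c,t(q),73)[:,:2];d=(P[0]+P[1]-P[2]-P[3])/2
    print(n,P.mean(0),np.linalg.norm(d),np.linalg.norm(P[0]-P[1]),np.degrees(np.arctan2(d[1],d[0])))
P=ray(c,t([(57,210),(549,228),(551,580),(29,561)]),3);print("mat",P[:,:2].round())
for n,p,z in [("v1",(204,272),58),("v2",(399,312),58),("stamp",(187,485),74),("mk",(393,442),6),("mk2",(389,558),6)]: print(n,ray(c,t([p]),z))
E
```

```text
[array([45, 12, 85], dtype=uint8), array([36, 14, 88], dtype=uint8), array([42, 14, 90], dtype=uint8), array([133,  77, 109], dtype=uint8)]
case 516.1881103515625 -189.04351806640625 168.79432678222656 49.435089111328125 yaw 0.773393452167511 [324 206] [341 264]
case 509.3564147949219 38.7089958190918 168.2006378173828 52.0635871887207 yaw 0.26333358883857727 [243 205] [263 263]
case 559.8832397460938 245.01556396484375 163.92886352539062 51.824867248535156 yaw 0.48300865292549133 [172 186] [193 241]
head [[798.88080993  -9.48426364 201.        ]
 [797.83767936 -81.74372253 201.        ]
 [746.17493257 -77.97093856 201.        ]
 [748.29078677  -7.32033654 201.        ]] [772.79605215 -44.12981532 201.        ]
foot [[769.76708623 -42.50841579  10.        ]]
L [558.97848096 242.65315812] 169.77033230884192 54.32209645390939 1.5480962121049284
M [506.47306103  37.52993498] 170.8240487994073 54.961500376750585 0.5701024251538912
Rr [ 513.30334489 -188.69394343] 168.65118163556224 53.905285210260715 0.1784398326966622
mat [[ 732.  308.]
 [ 736. -261.]
 [ 339. -263.]
 [ 334.  303.]]
v1 [[651.77955459 128.85182225  58.        ]]
v2 [[616.31277571 -86.70991427  58.        ]]
stamp [[417.32926341 131.27912774  74.        ]]
mk [[480.23321504 -87.76123407   6.        ]]
mk2 [[354.0406387  -86.85312369   6.        ]]
```

Scanner: the white head at top-view pixel (286,145) is the one described, and the pink ones are the decoys (the crop confirms this). Cases stand at roughly (560,244), (508,38) and (514,-189). I'll start with the rightmost.

```bash
cat >> h.py <<'E'
def goto(x,y,z,yaw=0.5,obs=None):
    "delta (cm, deg) in tool axes to a tool-down pose whose x axis = -y of frame with yaw"
    o=obs or get_obs();Rt=R.from_quat(o["eef_rot"])
    T=R.from_euler('z',yaw,degrees=True)*R.from_matrix(np.array([[0,-1,0],[-1,0,0],[0,0,-1]]).T)
    d=Rt.inv().apply(np.array([x,y,z])-o["position"])/10
    r=(Rt.inv()*T).as_rotvec(degrees=True)
    print("t",round(o["time"],2),"pos",o["position"].round(1),"d",d.round(2),"rot",r.round(2),"gap",round(o["finger_gap"],3),"F",o["ft_force"].round(2),"T",o["ft_torque"].round(3))
E
python3 -c "
from h import *
goto(514,-189,180)"
```

```text
t 0.5 pos [ 206.8 -616.2  231.3] d [-30.73 -42.72   5.13] rot [ 0.   -0.   18.05] gap 0.996 F [ 0.13 -0.61 -0.44] T [-0.018 -0.021 -0.017]
```

>>> send_rows:
  moves:
    - [8.5,-3.4,-4.8,0,0,0,0]
    - [8.5,-3.4,-4.8,0,0,0,0]
    - [8.5,-3.4,-4.8,0,0,0,0]
    - [8.5,-3.4,-4.8,0,0,0,0]
    - [8.5,-3.4,-4.8,0,0,0,0]
    - [8.5,-3.4,-4.8,0,0,0,0]
    - [8.5,0,0,0,0,0,9]
    - [8.5,0,0,0,0,0,9]
  grip_force: 90

```text
time: 1.5
position: [421.9, -322.7, 231.6]
eef_rot: [0.707, -0.707, 0.002, 0.001]
ft_force: [0.3, -0.5, -0.7]
finger_gap: 0.995
```

```bash
python3 -c "
from h import *
goto(514,-189,180)"
```

```text
t 1.5 pos [ 421.9 -322.7  231.6] d [-13.39  -9.2    5.13] rot [-0.13 -0.23 -0.49] gap 0.995 F [ 0.32 -0.5  -0.65] T [0.001 0.015 0.019]
```

>>> send_rows:
  moves:
    - [8.5,-4.4,-3,1.2,0,0,0]
    - [8.5,-4.4,-3,1.2,0,0,0]
    - [8.5,-4.4,-3,1.2,0,0,0]
    - [8.5,0,0,1,0,0,0]
    - [8.5,0,0,0,0,0,0]
    - [8.5,0,0,0,0,0,0]
    - [8.5,0,0,0,0,0,0]
    - [8.5,0,0,0,0,0,0]

```text
time: 2.5
position: [514.3, -192.0, 186.6]
eef_rot: [-0.704, 0.71, -0.005, -0.001]
ft_force: [-0.4, 0.5, 1.0]
finger_gap: 0.995
```

```bash
python3 -c "
from h import *
goto(514,-189,180)
o=get_obs();c=cams.capture('wrist');cv2.imwrite('pics/w1.png',c['frame'][:,:,::-1])
print(proj(c,[[599,-189-28,73],[599,-161,73],[429,-217,73],[429,-161,73]],o).round())
"
```

```text
t 2.5 pos [ 514.3 -192.   186.6] d [-0.3   0.04  0.66] rot [-0.38 -0.48 -0.99] gap 0.995 F [-0.43  0.49  1.02] T [-0.015  0.013 -0.007]
[[281.  96.]
 [217.  96.]
 [277. 267.]
 [224. 268.]]
```

View pics/w1.png

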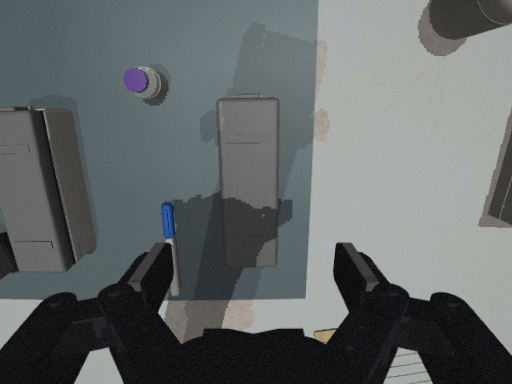

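The wrist view shows the case lid with corners at (218,98) to (276,265), within 3 px of the projection. Going down to grasp.

>>> send_rows:
  moves:
    - [8.5,-0.3,0,4,0,0,-1]
    - [8.5,0,0,4,0,0,0]
    - [8.5,0,0,4,0,0,0]
    - [8.5,0,0,3,0,0,0]
    - [8.5,0,0,1,0,0,0]
    - [8.5,0,0,0,0,0,0]
    - [8.5,0,0,0,0,0,0]
    - [8.5,0,0,0,0,0,0]

```text
time: 3.55
position: [519.3, -194.9, 28.0]
eef_rot: [0.709, -0.705, 0.011, -0.001]
ft_force: [0.8, -0.1, 0.4]
finger_gap: 0.994
```

```bash
python3 -c "
from h import *
goto(514,-189,24)"
```

```text
t 3.55 pos [ 519.3 -194.9   28. ] d [-0.6   0.54  0.38] rot [-0.93 -0.8  -0.24] gap 0.994 F [ 0.78 -0.1   0.4 ] T [ 0.043 -0.008  0.015]
```

>>> send_rows:
  moves:
    - [8.5,-0.6,0.5,0.4,-0.9,-0.8,0]
    - [8.5,0,0,0,0,0,0]
    - [5,0,0,0,0,0,0]
    - [3,0,0,0,0,0,0]
    - [3,0,0,0,0,0,0]
    - [3,0,0,0,0,0,0]
    - [3,0,0,0,0,0,0]
    - [3,0,0,0,0,0,0]

```text
time: 4.55
position: [515.3, -189.1, 25.4]
eef_rot: [0.709, -0.705, 0.001, -0.001]
ft_force: [-0.0, -0.1, -0.9]
finger_gap: 0.644
```

```bash
python3 -c "
from h import *
goto(514,-189,24)"
```

```text
t 4.55 pos [ 515.3 -189.1   25.4] d [-0.01  0.13  0.14] rot [-0.13 -0.04 -0.23] gap 0.644 F [-0.03 -0.11 -0.91] T [0.093 0.07  0.071]
```

>>> send_rows:
  moves:
    - [3,0,0,-2,0,0,0]
    - [3,0,0,-5,0,0,0]
    - [3,0,0,-5,0,0,0]
    - [3,0,0,-5,0,0,0]
    - [3,0,0,-4,0,0,0]
    - [3,0,0,0,0,0,0]
    - [3,0,0,0,0,0,0]
    - [3,0,0,0,0,0,0]

```text
time: 5.55
position: [509.0, -187.2, 231.7]
eef_rot: [0.709, -0.705, -0.008, 0.003]
ft_force: [-2.2, -0.2, -4.0]
finger_gap: 0.646
```

```bash
python3 -c "
from h import *
goto(515,-189,220)"
```

```text
t 5.55 pos [ 509.  -187.2  231.7] d [ 0.19 -0.62  1.16] rot [ 0.83  0.38 -0.2 ] gap 0.646 F [-2.19 -0.2  -3.99] T [-0.014 -0.395  0.039]
```

>>> send_rows:
  moves:
    - [3,0,0,0,9,0,0]
    - [3,0,0,0,10,0,0]
    - [3,0,0,0,10,0,0]
    - [3,0,0,0,10,0,0]
    - [3,0,0,0,0,0,0]
    - [3,0,0,0,0,0,0]
    - [3,0,0,0,0,0,0]
    - [3,0,0,0,0,0,0]

```text
time: 6.55
position: [505.9, -182.6, 218.8]
eef_rot: [0.67, -0.668, 0.222, -0.237]
ft_force: [-0.4, -0.3, -3.9]
finger_gap: 0.646
```

```bash
python3 -c "
from h import *
goto(515,-189,220)"
```

```text
t 6.55 pos [ 505.9 -182.6  218.8] d [ 0.65 -0.8   0.45] rot [-37.83   1.05  -0.26] gap 0.646 F [-0.44 -0.26 -3.87] T [-0.048  0.945 -0.066]
```

>>> send_rows:
  moves:
    - [3,0,0,0,-10,0,0]
    - [3,0,0,0,-10,0,0]
    - [3,0,0,0,-10,0,0]
    - [3,0,0,0,-8,0,0]
    - [3,0,0,0,0,0,0]
    - [3,0,0,0,0,0,0]
    - [3,0,0,0,0,0,0]
    - [3,0,0,0,0,0,0]

```text
time: 7.55
position: [509.7, -184.1, 221.2]
eef_rot: [0.708, -0.706, -0.011, -0.002]
ft_force: [-3.4, 0.1, -3.5]
finger_gap: 0.643
```

```bash
python3 -c "
from h import *
goto(515,-189,220)"
```

```text
t 7.55 pos [ 509.7 -184.1  221.2] d [ 0.5  -0.53  0.1 ] rot [ 0.78  1.04 -0.32] gap 0.643 F [-3.37  0.07 -3.53] T [ 0.042 -0.695  0.005]
```

>>> send_rows:
  moves:
    - [3,0,0,0,-10,0,0]
    - [3,0,0,0,-10,0,0]
    - [3,0,0,0,-10,0,0]
    - [3,0,0,0,-10,0,0]
    - [3,0,0,0,0,0,0]
    - [3,0,0,0,0,0,0]
    - [3,0,0,0,0,0,0]
    - [3,0,0,0,0,0,0]

```text
time: 8.55
position: [507.2, -189.1, 226.4]
eef_rot: [-0.661, 0.664, 0.25, -0.245]
ft_force: [-1.9, -0.0, -3.4]
finger_gap: 0.647
```

```bash
python3 -c "
from h import *
goto(515,-189,220)"
```

```text
t 8.55 pos [ 507.2 -189.1  226.4] d [-0.02 -1.01 -0.02] rot [40.94  0.63 -0.78] gap 0.647 F [-1.87 -0.03 -3.45] T [-0.022 -1.82   0.037]
```

>>> send_rows:
  moves:
    - [3,0,0,0,10,0,0]
    - [3,0,0,0,10,0,0]
    - [3,0,0,0,10,0,0]
    - [3,0,0,0,9,0,0]
    - [3,0,0,0,0,0,0]
    - [3,0,0,0,0,0,0]
    - [3,0,0,0,0,0,0]
    - [3,0,0,0,0,0,0]

```text
time: 9.55
position: [504.5, -190.2, 229.7]
eef_rot: [-0.703, 0.711, 0.007, -0.007]
ft_force: [-0.8, 0.8, -3.0]
finger_gap: 0.642
```

```bash
python3 -c "
from h import *
goto(515,-189,220)"
```

```text
t 9.55 pos [ 504.5 -190.2  229.7] d [-0.14 -1.07  0.95] rot [ 1.08 -0.   -1.15] gap 0.642 F [-0.85  0.77 -2.96] T [-0.014 -0.832  0.017]
```

Fx hasn't settled, so the torque reading isn't trustworthy yet. I'll sample for a while with the arm held still.

```bash
cat > tq.py <<'E'
from h import *
F=[];T=[];Q=[]
for i in range(16):
    cams.capture("wrist");o=get_obs();F.append(o["ft_force"]);T.append(o["ft_torque"]);Q.append(o["joint_torque"])
F=np.array(F);T=np.array(T);Q=np.array(Q)
print("Ty",T[:,1].round(2));print("Fx",F[:,0].round(2))
print("mean F",F[4:].mean(0).round(2),"T",T[4:].mean(0).round(3),"std",T[4:].std(0).round(3),"q",Q[4:].mean(0).round(3))
goto(515,-189,220)
E
python3 tq.py
```

```text
Ty [ 0.59 -0.71  0.73 -0.64  0.6  -0.59  0.51 -0.62  0.59 -0.59  0.53 -0.3
  0.27 -0.26  0.    0.04]
Fx [ 0.34 -0.87  0.68 -1.42  1.06 -2.08  0.86 -1.44  1.86 -1.93  0.97 -1.58
  0.48 -2.05  0.1  -0.77]
mean F [-0.38 -0.18 -2.96] T [ 0.007  0.015 -0.001] std [0.049 0.463 0.048] q [-2.3000e-02 -3.6488e+01 -1.8320e+00 -3.2647e+01  4.6000e-02  1.0600e-01
 -0.0000e+00]
t 10.35 pos [ 503.5 -190.7  230.1] d [-0.19 -1.16  0.99] rot [ 1.03 -0.08 -1.22] gap 0.645 F [-0.77 -0.85 -2.89] T [ 0.087  0.036 -0.002]
```

```bash
python3 tq.py
```

```text
Ty [ 0.19  0.01 -0.16 -0.21  0.29 -0.38  0.28  0.07 -0.26  0.51 -0.56  0.77
 -0.82  0.41 -0.3   0.32]
Fx [ 0.64 -0.77  1.36 -0.93  1.38 -2.63  0.45 -0.78 -0.36  0.48  0.17  0.19
 -0.39 -0.26 -0.2  -0.71]
mean F [-0.22  0.1  -3.41] T [ 0.009  0.027 -0.004] std [0.068 0.461 0.023] q [ 8.0000e-03 -3.6566e+01 -1.8190e+00 -3.2628e+01  5.2000e-02  1.2200e-01
  0.0000e+00]
t 11.15 pos [ 503.6 -190.7  230. ] d [-0.18 -1.16  0.98] rot [ 1.03 -0.07 -1.22] gap 0.645 F [-0.71 -0.22 -2.32] T [ 0.092  0.318 -0.035]
```

>>> send_rows:
  moves:
    - [3,0,0,0,10,0,0]
    - [3,0,0,0,10,0,0]
    - [3,0,0,0,10,0,0]
    - [3,0,0,0,10,0,0]
    - [3,0,0,0,0,0,0]
    - [3,0,0,0,0,0,0]
    - [3,0,0,0,-8,0,0]
    - [3,0,0,0,-10,0,0]
  grip_force: 120

```text
time: 12.15
position: [504.5, -188.9, 226.5]
eef_rot: [-0.692, 0.699, -0.127, 0.128]
ft_force: [0.2, 1.5, -3.8]
finger_gap: 0.639
```

>>> send_rows:
  moves:
    - [3,0,0,0,-10,0,0]
    - [3,0,0,0,-9,0,0]
    - [3,0,0,0,0,0,0]
    - [3,0,0,0,0,0,0]
    - [3,0,0,0,0,0,0]
    - [3,0,0,0,0,0,0]
    - [3,0,0,0,0,0,0]
    - [3,0,0,0,0,0,0]

```text
time: 13.15
position: [514.2, -190.2, 242.9]
eef_rot: [-0.703, 0.711, -0.021, 0.011]
ft_force: [-0.2, 0.4, -3.8]
finger_gap: 0.64
```

```bash
sed -i 's/^goto/print("q6",Q[:,5].round(2),"q4",Q[:,3].std());goto/' tq.py; python3 tq.py;python3 tq.py
```

```text
Ty [ 0.01  0.06  0.18  0.11  0.03 -0.04 -0.01  0.1   0.1   0.16  0.09  0.01
  0.06  0.08  0.15  0.09]
Fx [ 0.22 -0.06  0.37  0.45 -0.23 -0.36 -0.23  0.07 -0.12 -0.46  0.15 -0.48
 -0.6  -1.24 -0.25 -0.22]
mean F [-0.33  0.01 -3.22] T [ 0.023  0.069 -0.003] std [0.032 0.058 0.024] q [ 3.0000e-03 -3.5104e+01 -1.2920e+00 -3.3228e+01  2.4000e-02 -2.7700e-01
  0.0000e+00]
q6 [-0.32 -0.27 -0.27 -0.27 -0.28 -0.28 -0.28 -0.28 -0.28 -0.28 -0.28 -0.28
 -0.28 -0.28 -0.28 -0.28] q4 0.006612465788769424
t 13.95 pos [ 514.6 -190.1  242.7] d [-0.14  0.06  2.27] rot [-2.57 -0.8  -1.07] gap 0.643 F [-0.22  0.17 -2.3 ] T [0.014 0.091 0.03 ]
Ty [ 0.04  0.02  0.01  0.12  0.15  0.06 -0.02  0.    0.08  0.17  0.17  0.07
  0.04  0.03  0.11  0.18]
Fx [ 0.58 -0.35  0.07  0.46 -0.15  0.67 -0.26 -0.65 -0.01 -0.31  0.3   0.06
 -0.04 -0.25 -0.52  0.54]
mean F [-0.05  0.26 -3.16] T [ 0.03   0.086 -0.004] std [0.023 0.066 0.034] q [ 0.0000e+00 -3.5070e+01 -1.2920e+00 -3.3231e+01  2.4000e-02 -2.7900e-01
  0.0000e+00]
q6 [-0.28 -0.28 -0.28 -0.28 -0.28 -0.28 -0.28 -0.28 -0.28 -0.28 -0.28 -0.28
 -0.28 -0.28 -0.28 -0.28] q4 0.0006130156609396542
t 14.75 pos [ 514.6 -190.   242.7] d [-0.13  0.06  2.27] rot [-2.57 -0.8  -1.07] gap 0.642 F [ 0.54  0.5  -3.57] T [0.041 0.175 0.004]
```

>>> send_rows:
  moves:
    - [3,-0.1,0,2.2,-2.6,-0.8,-1]
    - [3,0,0,0,0,0,0]
    - [3,0,0,0,0,0,0]
    - [3,0,0,0,0,0,0]
    - [3,0,0,0,0,0,0]
    - [3,0,0,0,0,0,0]
    - [3,0,0,0,0,0,0]
    - [3,0,0,0,0,0,0]

```text
time: 15.75
position: [516.5, -190.0, 223.9]
eef_rot: [0.709, -0.705, 0.003, -0.001]
ft_force: [0.2, 0.3, -3.6]
finger_gap: 0.643
```

```bash
sed -i 's/range(16)/range(8)/' tq.py; python3 tq.py
```

```text
Ty [ 0.08  0.05  0.01 -0.08 -0.07  0.08  0.08 -0.07]
Fx [-0.05  0.48  0.14 -0.29 -0.83 -0.46 -0.14  0.41]
mean F [-0.25  0.1  -3.21] T [0.015 0.005 0.002] std [0.035 0.077 0.011] q [-0.0000e+00 -3.7335e+01 -2.0090e+00 -3.2687e+01  2.5000e-02 -2.2000e-02
  0.0000e+00]
q6 [-0.02 -0.02 -0.02 -0.02 -0.02 -0.02 -0.02 -0.02] q4 0.018084104418370755
t 16.15 pos [ 516.5 -190.   223.7] d [-0.1   0.15  0.37] rot [-0.25 -0.16 -0.11] gap 0.644 F [ 0.41  0.09 -2.82] T [ 0.017 -0.073  0.012]
```

>>> send_rows:
  moves:
    - [3,0,0,0,-10,0,0]
    - [3,0,0,0,-10,0,0]
    - [3,0,0,0,-10,0,0]
    - [3,0,0,0,-10,0,0]
    - [3,0,0,0,0,0,0]
    - [3,0,0,0,0,0,0]
    - [3,0,0,0,10,0,0]
    - [3,0,0,0,10,0,0]

```text
time: 17.15
position: [518.1, -192.2, 216.4]
eef_rot: [0.696, -0.696, -0.124, 0.127]
ft_force: [-0.9, -0.7, -1.8]
finger_gap: 0.645
```

>>> send_rows:
  moves:
    - [3,0,0,0,10,0,0]
    - [3,0,0,0,9,0,0]
    - [3,0,0,0,0,0,0]
    - [3,0,0,0,0,0,0]
    - [3,0,0,0,0,0,0]
    - [3,0,0,0,0,0,0]
    - [3,0,0,0,0,0,0]
    - [3,0,0,0,0,0,0]

```text
time: 18.15
position: [514.9, -193.4, 227.2]
eef_rot: [-0.706, 0.708, -0.003, -0.009]
ft_force: [-0.5, 0.8, -3.5]
finger_gap: 0.647
```

```bash
python3 tq.py
```

```text
Ty [-0.11 -0.01  0.05  0.02 -0.03 -0.14 -0.06 -0.06]
Fx [-0.12  0.31  0.48  0.5   0.23  0.9   0.18 -0.57]
mean F [ 0.18  0.22 -2.93] T [ 0.025 -0.074  0.022] std [0.033 0.041 0.046] q [-2.8000e-02 -3.7191e+01 -2.1580e+00 -3.2676e+01  1.3100e-01  3.0000e-02
 -0.0000e+00]
q6 [0.08 0.02 0.03 0.03 0.03 0.03 0.03 0.03] q4 0.041818226310637745
t 18.55 pos [ 514.5 -193.7  227.7] d [-0.48 -0.05  0.76] rot [ 0.49 -1.06 -0.7 ] gap 0.645 F [-0.57  0.98 -2.79] T [ 0.069 -0.065  0.059]
```

With the pitch effect (0.111 N m/deg) taken out, joint 6 torque changes by at most about 0.03 N m between the two ends, where a rattler would show 0.12. The right case is sound, so I'll put it back.

```bash
python3 -c "
from h import *
goto(515.3,-189.1,27)"
```

```text
t 18.55 pos [ 514.5 -193.7  227.7] d [-0.83 -0.24 20.06] rot [ 0.49 -1.06 -0.7 ] gap 0.645 F [-0.57  0.98 -2.79] T [ 0.069 -0.065  0.059]
```

>>> send_rows:
  moves:
    - [3,-0.5,0,3,0.5,-1.1,-0.7]
    - [3,0,0,4,0,0,0]
    - [3,0,0,4,0,0,0]
    - [3,0,0,4,0,0,0]
    - [3,0,0,3,0,0,0]
    - [3,0,0,0,0,0,0]
    - [3,0,0,0,0,0,0]
    - [3,0,0,0,0,0,0]

```text
time: 19.55
position: [518.1, -191.5, 47.8]
eef_rot: [0.71, -0.704, 0.004, -0.002]
ft_force: [1.2, 0.3, -3.6]
finger_gap: 0.642
```

```bash
python3 -c "
from h import *
goto(515.3,-189.1,26)"
```

```text
t 19.55 pos [ 518.1 -191.5   47.8] d [-0.25  0.3   2.17] rot [-0.5  -0.21 -0.07] gap 0.642 F [ 1.16  0.26 -3.58] T [ 0.035  0.04  -0.004]
```

>>> send_rows:
  moves:
    - [3,-0.2,0.3,1.1,-0.5,-0.2,0]
    - [3,0,0,1.0,0,0,0]
    - [3,0,0,0.2,0,0,0]
    - [3,0,0,0,0,0,0]
    - [8.5,0,0,0,0,0,0]
    - [8.5,0,0,0,0,0,0]
    - [8.5,0,0,0,0,0,0]
    - [8.5,0,0,0,0,0,0]

```text
time: 20.55
position: [518.5, -190.7, 27.2]
eef_rot: [0.71, -0.704, 0.004, -0.001]
ft_force: [0.3, 0.1, 0.4]
finger_gap: 0.999
```

```bash
python3 -c "
from h import *
goto(515.3,-189.1,26)"
```

```text
t 20.55 pos [ 518.5 -190.7   27.2] d [-0.17  0.32  0.11] rot [-0.39 -0.2  -0.07] gap 0.999 F [0.27 0.07 0.44] T [-0.015  0.027 -0.076]
```

>>> send_rows:
  moves:
    - [8.5,0,0,-3.5,-0.4,0,0]
    - [8.5,0,0,-6,0,0,0]
    - [8.5,0,0,-6,0,0,0]
    - [8.5,-6,0,0,0,0,0]
    - [8.5,-6,0,0,0,0,0]
    - [8.5,-6,0,0,0,0,0]
    - [8.5,-5,0.5,0,0,0,0]
    - [8.5,0,0,0,0,0,0]

```text
time: 21.55
position: [513.1, 46.0, 188.9]
eef_rot: [0.709, -0.705, 0.003, -0.001]
ft_force: [0.3, 0.2, 0.0]
finger_gap: 0.993
```

```bash
python3 -c "
from h import *
goto(508,38,180)
o=get_obs();c=cams.capture('wrist');cv2.imwrite('pics/w2.png',c['frame'][:,:,::-1])
print(proj(c,[[593,10,73],[593,66,73],[423,10,73],[423,66,73]],o).round())
c=cams.capture('top');g=c['frame'][85:305,150:365,::-1];cv2.imwrite('pics/t2.png',cv2.resize(np.clip(g*1.6,0,255).astype(np.uint8),None,fx=2.7,fy=2.7,interpolation=cv2.INTER_CUBIC))
"
```

```text
t 21.55 pos [513.1  46.  188.9] d [0.79 0.52 0.88] rot [-0.36 -0.21 -0.23] gap 0.993 F [0.3  0.16 0.01] T [-0.03   0.038  0.028]
[[294. 102.]
 [231. 102.]
 [287. 270.]
 [234. 270.]]
```

View pics/w2.png

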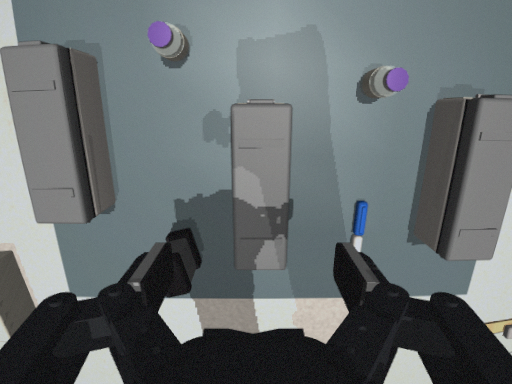

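View pics/t2.png

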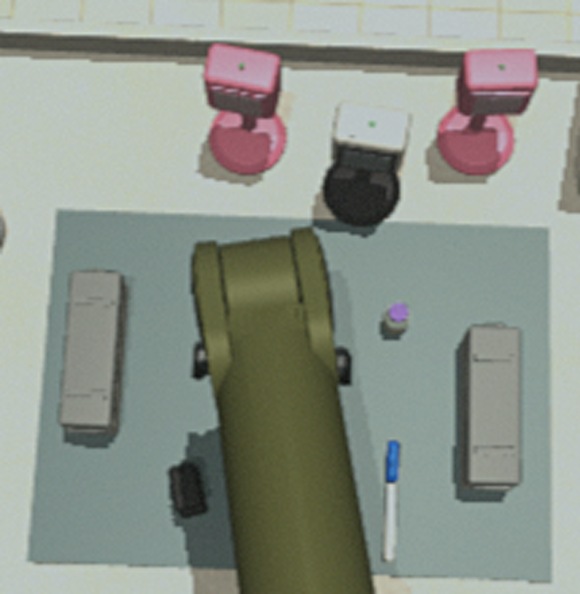

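The right case stands back in its place. The middle case projects within 1–2 px, so I'll descend on it.

>>> send_rows:
  moves:
    - [8.5,0.8,0.5,3,-0.4,-0.2,0]
    - [8.5,0,0,4,0,0,0]
    - [8.5,0,0,4,0,0,0]
    - [8.5,0,0,4,0,0,0]
    - [8.5,0,0,1.5,0,0,0]
    - [8.5,0,0,0,0,0,0]
    - [8.5,0,0,0,0,0,0]
    - [8.5,0,0,0,0,0,0]

```text
time: 22.65
position: [513.9, 19.6, 22.2]
eef_rot: [-0.7, 0.715, -0.004, -0.0]
ft_force: [-0.2, 1.4, -0.9]
finger_gap: 1.0
```

```bash
python3 -c "
from h import *
goto(508,38,25)"
```

```text
t 22.65 pos [513.9  19.6  22.2] d [-1.82  0.63 -0.29] rot [-0.31 -0.33 -1.71] gap 1.0 F [-0.2   1.4  -0.87] T [0.231 0.036 0.035]
```

A drift of 18 mm in y brushed a finger against the case (about 1.4 N). I'll recentre before closing.

>>> send_rows:
  moves:
    - [8.5,-1.0,0.6,-0.3,-0.3,-0.3,-1.7]
    - [8.5,-0.7,0,0,0,0,0]
    - [8.5,0,0,0,0,0,0]
    - [8.5,0,0,0,0,0,0]
    - [8.5,0,0,0,0,0,0]
    - [8.5,0,0,0,0,0,0]
    - [8.5,0,0,0,0,0,0]
    - [8.5,0,0,0,0,0,0]

```text
time: 23.65
position: [509.3, 36.6, 27.4]
eef_rot: [0.711, -0.704, 0.002, -0.0]
ft_force: [0.2, 0.8, 0.3]
finger_gap: 0.992
```

```bash
python3 -c "
from h import *
goto(508,38,25)
o=get_obs();c=cams.capture('wrist');cv2.imwrite('pics/w3.png',c['frame'][:,:,::-1])
print(proj(c,[[593,10,73],[593,66,73],[423,10,73],[423,66,73]],o).round())
"
```

```text
t 23.65 pos [509.3  36.6  27.4] d [-0.14  0.13  0.24] rot [-0.21 -0.15  0.07] gap 0.992 F [0.24 0.79 0.35] T [-0.007  0.025  0.007]
[[339.  80.]
 [169.  78.]
 [304. 431.]
 [197. 431.]]
```

View pics/w3.png

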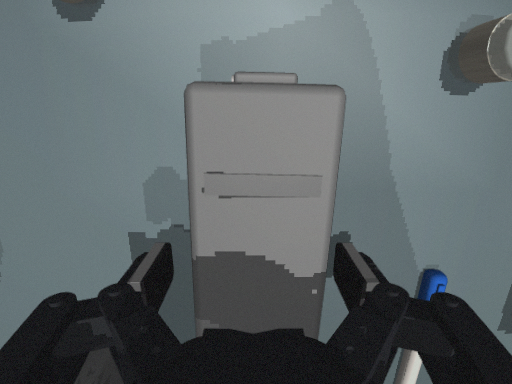

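The case centre sits at column 265 against 254 projected, so it is at y≈34.5 after a nudge of about 3.5 mm. I'll grip at that centre.

>>> send_rows:
  moves:
    - [8.5,0.2,0.1,0.2,0,0,0]
    - [5,0,0,0,0,0,0]
    - [3,0,0,0,0,0,0]
    - [3,0,0,0,0,0,0]
    - [3,0,0,0,0,0,0]
    - [3,0,0,0,0,0,0]
    - [3,0,0,-1,0,0,0]
    - [3,0,0,-4,0,0,0]
  grip_force: 120

```text
time: 24.7
position: [504.6, 34.3, 73.5]
eef_rot: [0.711, -0.704, -0.001, 0.002]
ft_force: [0.8, -1.1, -3.1]
finger_gap: 0.64
```

>>> send_rows:
  moves:
    - [3,0,0,-5,0,0,0]
    - [3,0,0,-5,0,0,0]
    - [3,0,0,-4,9,0,0]
    - [3,0,0,0,10,0,0]
    - [3,0,0,0,10,0,0]
    - [3,0,0,0,10,0,0]
    - [3,0,0,0,0,0,0]
    - [3,0,0,0,0,0,0]

```text
time: 25.7
position: [512.9, 26.3, 215.3]
eef_rot: [0.689, -0.688, 0.171, -0.15]
ft_force: [0.2, 0.4, -3.5]
finger_gap: 0.641
```

```bash
python3 -c "
from h import *
goto(510,36,220)"
```

```text
t 25.7 pos [512.9  26.3 215.3] d [-0.96  0.05 -0.58] rot [-26.22  -1.88  -0.38] gap 0.641 F [ 0.23  0.45 -3.45] T [ 0.003  0.703 -0.03 ]
```

>>> send_rows:
  moves:
    - [3,0,0,0,10,0,0]
    - [3,0,0,0,5,0,0]
    - [3,0,0,0,0,0,0]
    - [3,0,0,0,0,0,0]
    - [3,0,0,0,-10,0,0]
    - [3,0,0,0,-10,0,0]
    - [3,0,0,0,-10,0,0]
    - [3,0,0,0,-8,0,0]

```text
time: 26.7
position: [536.6, 12.4, 201.4]
eef_rot: [-0.693, 0.72, 0.01, -0.039]
ft_force: [-0.5, -0.6, -2.7]
finger_gap: 0.644
```

```bash
python3 -c "
from h import *
goto(510,36,220)"
```

```text
t 26.7 pos [536.6  12.4 201.4] d [-2.18  2.87 -1.77] rot [ 3.93 -2.34 -2.71] gap 0.644 F [-0.51 -0.64 -2.72] T [ 0.108 -0.094 -0.025]
```

>>> send_rows:
  moves:
    - [3,-2.2,2.7,-1.8,3.0,-2.3,-2.7]
    - [3,0,0,0,0,0,0]
    - [3,0,0,0,0,0,0]
    - [3,0,0,0,0,0,0]
    - [3,0,0,0,0,0,0]
    - [3,0,0,0,0,0,0]
    - [3,0,0,0,0,0,0]
    - [3,0,0,0,0,0,0]

```text
time: 27.7
position: [517.0, 30.5, 215.3]
eef_rot: [-0.706, 0.708, 0.011, -0.009]
ft_force: [0.3, -0.8, -2.3]
finger_gap: 0.639
```

```bash
python3 tq.py
```

```text
Ty [ 0.03 -0.05 -0.08  0.01 -0.05 -0.08 -0.09 -0.01]
Fx [ 0.55  1.23 -0.35  0.57 -0.67 -0.18 -0.1   0.3 ]
mean F [-0.16 -0.12 -3.29] T [-0.009 -0.059 -0.013] std [0.016 0.031 0.024] q [-1.0000e-02 -3.6585e+01 -1.3600e-01 -3.2212e+01 -2.1000e-02  1.6700e-01
  0.0000e+00]
q6 [0.16 0.17 0.17 0.17 0.17 0.17 0.17 0.17] q4 0.015760193292396744
t 28.1 pos [517.1  30.3 215.1] d [21.93  0.16 -0.54] rot [ 1.59  0.17 -0.67] gap 0.641 F [ 0.3   0.07 -2.61] T [-0.005 -0.013 -0.024]
```

>>> send_rows:
  moves:
    - [3,0,0,0,-10,0,0]
    - [3,0,0,0,-10,0,0]
    - [3,0,0,0,-10,0,0]
    - [3,0,0,0,-10,0,0]
    - [3,0,0,0,0,0,0]
    - [3,0,0,0,0,0,0]
    - [3,0,0,0,10,0,0]
    - [3,0,0,0,10,0,0]

```text
time: 29.1
position: [518.9, 30.4, 209.9]
eef_rot: [-0.694, 0.695, 0.135, -0.133]
ft_force: [-0.7, 0.8, -2.2]
finger_gap: 0.64
```

>>> send_rows:
  moves:
    - [3,0,0,0,10,0,0]
    - [3,0,0,0,9,0,0]
    - [3,0,0,0,0,0,0]
    - [3,0,0,0,0,0,0]
    - [3,0,0,0,0,0,0]
    - [3,0,0,0,0,0,0]
    - [3,0,0,0,0,0,0]
    - [3,0,0,0,0,0,0]

```text
time: 30.1
position: [517.7, 30.5, 223.5]
eef_rot: [-0.706, 0.708, 0.006, -0.004]
ft_force: [-0.4, -0.8, -2.1]
finger_gap: 0.645
```

```bash
python3 tq.py
```

```text
Ty [-0.06 -0.03 -0.03 -0.12 -0.06  0.03 -0.05 -0.07]
Fx [-0.38  0.11 -1.09  0.14  0.7  -0.71  0.3  -0.54]
mean F [-0.06 -0.15 -3.15] T [-0.01  -0.035 -0.004] std [0.011 0.04  0.024] q [ 0.0000e+00 -3.5747e+01 -9.7000e-02 -3.2441e+01 -1.1000e-02  7.0000e-02
 -0.0000e+00]
q6 [0.12 0.06 0.07 0.07 0.07 0.07 0.07 0.07] q4 0.048905225556997105
t 30.5 pos [517.5  30.5 224.1] d [21.95  0.21  0.35] rot [ 0.67  0.17 -0.6 ] gap 0.641 F [-0.54 -0.28 -2.91] T [ 0.006 -0.068 -0.04 ]
```

The middle case's corrected change is about 0.005 N m, so it is sound too. I'll return it.

```bash
python3 -c "
from h import *
goto(508.5,36.5,45)"
```

```text
t 30.5 pos [517.5  30.5 224.1] d [-0.54  0.69 17.92] rot [ 0.67  0.17 -0.6 ] gap 0.641 F [-0.54 -0.28 -2.91] T [ 0.006 -0.068 -0.04 ]
```

>>> send_rows:
  moves:
    - [3,-0.6,0.7,3,0.7,0.2,-0.6]
    - [3,0,0,4,0,0,0]
    - [3,0,0,4,0,0,0]
    - [3,0,0,4,0,0,0]
    - [3,0,0,2.5,0,0,0]
    - [3,0,0,0,0,0,0]
    - [3,0,0,0,0,0,0]
    - [3,0,0,0,0,0,0]

```text
time: 31.5
position: [514.1, 37.1, 49.2]
eef_rot: [0.71, -0.704, 0.003, -0.004]
ft_force: [-0.4, -0.6, -3.1]
finger_gap: 0.645
```

```bash
python3 -c "
from h import *
goto(508.5,36.5,26)"
```

```text
t 31.5 pos [514.1  37.1  49.2] d [0.06 0.58 2.31] rot [-0.58  0.01  0.01] gap 0.645 F [-0.37 -0.61 -3.1 ] T [ 0.012  0.069 -0.035]
```

>>> send_rows:
  moves:
    - [3,0,0.5,1.2,-0.6,0,0]
    - [3,0,0,1.0,0,0,0]
    - [3,0,0,0.2,0,0,0]
    - [3,0,0,0,0,0,0]
    - [8.5,0,0,0,0,0,0]
    - [8.5,0,0,0,0,0,0]
    - [8.5,0,0,0,0,0,0]
    - [8.5,0,0,0,0,0,0]

```text
time: 32.5
position: [512.5, 37.5, 27.2]
eef_rot: [0.71, -0.704, 0.002, -0.003]
ft_force: [-0.4, -0.3, -0.7]
finger_gap: 0.994
```

```bash
python3 -c "
from h import *
goto(559.5,244,180)"
```

```text
t 32.5 pos [512.5  37.5  27.2] d [-20.62  -4.99 -15.22] rot [-0.39  0.05  0.01] gap 0.994 F [-0.44 -0.27 -0.67] T [-0.011 -0.05  -0.001]
```

>>> send_rows:
  moves:
    - [8.5,0,0,-3.5,-0.4,0,0]
    - [8.5,0,0,-6,0,0,0]
    - [8.5,0,0,-6,0,0,0]
    - [8.5,-5.5,-1.3,0,0,0,0]
    - [8.5,-5.5,-1.3,0,0,0,0]
    - [8.5,-5.5,-1.3,0,0,0,0]
    - [8.5,-3,-1.0,0,0,0,0]
    - [8.5,0,0,0,0,0,0]

```text
time: 33.5
position: [562.1, 237.5, 189.1]
eef_rot: [0.709, -0.706, -0.0, -0.002]
ft_force: [-0.6, -0.1, 0.3]
finger_gap: 0.994
```

```bash
python3 -c "
from h import *
goto(559.5,244,180)"
```

```text
t 33.5 pos [562.1 237.5 189.1] d [-0.65  0.26  0.91] rot [-0.17  0.19 -0.25] gap 0.994 F [-0.64 -0.08  0.32] T [-0.025  0.055  0.048]
```

Half-descend and settle, since the move isn't steady right after a traverse, then look.

>>> send_rows:
  moves:
    - [8.5,0,0,0,0,0,0]
    - [8.5,0,0,3,0,0,0]
    - [8.5,0,0,3,0,0,0]
    - [8.5,0,0,0,0,0,0]
    - [8.5,0,0,0,0,0,0]
    - [8.5,0,0,0,0,0,0]
    - [8.5,0,0,0,0,0,0]
    - [8.5,0,0,0,0,0,0]

```text
time: 34.5
position: [565.5, 230.6, 133.1]
eef_rot: [-0.705, 0.709, -0.003, 0.004]
ft_force: [0.0, -0.9, 0.5]
finger_gap: 0.999
```

```bash
python3 -c "
from h import *
goto(559.5,244,25)
o=get_obs();c=cams.capture('wrist');cv2.imwrite('pics/w4.png',c['frame'][:,:,::-1])
print(proj(c,[[644.5,216,73],[644.5,272,73],[474.5,216,73],[474.5,272,73]],o).round())
"
```

```text
t 34.5 pos [565.5 230.6 133.1] d [-1.32  0.72 10.81] rot [-0.59  0.11 -0.78] gap 0.999 F [ 0.03 -0.88  0.46] T [-0.002  0.004  0.007]
[[275. 101.]
 [194. 102.]
 [271. 306.]
 [207. 306.]]
```

View pics/w4.png

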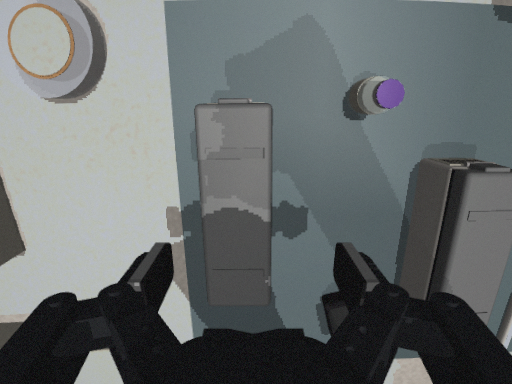

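The lid matches the projection within 2–3 px. Centring and descending.

>>> send_rows:
  moves:
    - [8.5,-1.3,0.7,0,-0.6,0.1,-0.8]
    - [8.5,0,0,0,0,0,0]
    - [8.5,0,0,2.5,0,0,0]
    - [8.5,0,0,2.5,0,0,0]
    - [8.5,0,0,0,0,0,0]
    - [8.5,0,0,0,0,0,0]
    - [8.5,0,0,0,0,0,0]
    - [8.5,0,0,0,0,0,0]

```text
time: 35.55
position: [559.4, 247.5, 85.5]
eef_rot: [0.712, -0.702, 0.0, -0.002]
ft_force: [0.5, -0.2, 0.0]
finger_gap: 0.997
```

```bash
python3 -c "
from h import *
goto(559.5,244,25)"
```

```text
t 35.55 pos [559.4 247.5  85.5] d [0.36 0.02 6.05] rot [-0.21  0.14  0.26] gap 0.997 F [ 0.53 -0.16  0.03] T [-0.006  0.043 -0.016]
```

>>> send_rows:
  moves:
    - [8.5,0.3,0,3,-0.2,0,0]
    - [8.5,0,0,3,0,0,0]
    - [8.5,0,0,0.2,0,0,0]
    - [8.5,0,0,0,0,0,0]
    - [5,0,0,0,0,0,0]
    - [3,0,0,0,0,0,0]
    - [3,0,0,0,0,0,0]
    - [3,0,0,0,0,0,0]
  grip_force: 120

```text
time: 36.55
position: [564.1, 246.2, 29.7]
eef_rot: [0.712, -0.703, 0.002, -0.006]
ft_force: [-0.7, -0.4, -3.2]
finger_gap: 0.643
```

```bash
python3 -c "
from h import *
goto(559.5,244,25)"
```

```text
t 36.55 pos [564.1 246.2  29.7] d [0.21 0.47 0.47] rot [-0.61  0.34  0.23] gap 0.643 F [-0.71 -0.35 -3.16] T [-0.033  0.006 -0.   ]
```

>>> send_rows:
  moves:
    - [3,0,0,-1.5,0,0,0]
    - [3,0,0,-4,0,0,0]
    - [3,0,0,-5,0,0,0]
    - [3,0,0,-5,0,0,0]
    - [3,0,0,-4,0,0,0]
    - [3,0,0,0,0,0,0]
    - [3,0,0,0,10,0,0]
    - [3,0,0,0,10,0,0]

```text
time: 37.55
position: [562.4, 243.5, 229.3]
eef_rot: [0.699, -0.692, 0.125, -0.13]
ft_force: [0.2, 0.6, -3.8]
finger_gap: 0.642
```

>>> send_rows:
  moves:
    - [3,0,0,0,10,0,0]
    - [3,0,0,0,9,0,0]
    - [3,0,0,0,0,0,0]
    - [3,0,0,0,0,0,0]
    - [3,0,0,0,-9,0,0]
    - [3,0,0,0,-10,0,0]
    - [3,0,0,0,-10,0,0]
    - [3,0,0,0,-10,0,0]

```text
time: 38.55
position: [556.4, 241.4, 222.3]
eef_rot: [0.714, -0.7, -0.008, 0.004]
ft_force: [-0.1, 0.3, -3.1]
finger_gap: 0.643
```

```bash
python3 -c "
from h import *
goto(559.5,244,220)"
```

```text
t 38.55 pos [556.4 241.4 222.3] d [-0.25 -0.31  0.23] rot [0.99 0.29 0.58] gap 0.643 F [-0.07  0.31 -3.11] T [ 0.006 -0.167 -0.001]
```

>>> send_rows:
  moves:
    - [3,0,0,0,1,0.3,0.5]
    - [3,0,0,0,0,0,0]
    - [3,0,0,0,0,0,0]
    - [3,0,0,0,0,0,0]
    - [3,0,0,0,0,0,0]
    - [3,0,0,0,0,0,0]
    - [3,0,0,0,0,0,0]
    - [3,0,0,0,0,0,0]

```text
time: 39.55
position: [560.8, 241.4, 223.7]
eef_rot: [0.71, -0.704, -0.0, -0.003]
ft_force: [0.4, -0.2, -4.1]
finger_gap: 0.645
```

```bash
python3 tq.py
```

```text
Ty [-0.02 -0.08 -0.04 -0.06 -0.02 -0.05  0.01 -0.06]
Fx [-0.6   0.49  0.16 -0.04 -0.19 -0.19 -1.07  0.19]
mean F [-0.31 -0.37 -3.57] T [-0.008 -0.03  -0.001] std [0.008 0.027 0.021] q [-8.0000e-03 -4.6687e+01 -1.2580e+00 -3.2914e+01 -2.9000e-02  3.4000e-02
 -0.0000e+00]
q6 [0.02 0.04 0.04 0.03 0.03 0.03 0.03 0.03] q4 0.020649659705492797
t 39.95 pos [560.9 241.3 223.5] d [42.99  4.98  0.17] rot [-0.19  0.22  0.01] gap 0.64 F [ 0.19 -0.87 -3.63] T [ 0.003 -0.064 -0.016]
```

>>> send_rows:
  moves:
    - [3,0,0,0,-10,0,0]
    - [3,0,0,0,-10,0,0]
    - [3,0,0,0,-10,0,0]
    - [3,0,0,0,-10,0,0]
    - [3,0,0,0,0,0,0]
    - [3,0,0,0,0,0,0]
    - [3,0,0,0,10,0,0]
    - [3,0,0,0,10,0,0]

```text
time: 40.95
position: [564.2, 241.3, 205.8]
eef_rot: [0.697, -0.694, -0.129, 0.127]
ft_force: [-0.3, 1.0, -2.2]
finger_gap: 0.641
```

>>> send_rows:
  moves:
    - [3,0,0,0,10,0,0]
    - [3,0,0,0,9,0,0]
    - [3,0,0,0,0,0,0]
    - [3,0,0,0,0,0,0]
    - [3,0,0,0,0,0,0]
    - [3,0,0,0,0,0,0]
    - [3,0,0,0,0,0,0]
    - [3,0,0,0,0,0,0]

```text
time: 41.95
position: [563.9, 240.4, 211.1]
eef_rot: [0.708, -0.706, -0.009, 0.005]
ft_force: [0.6, 0.1, -3.1]
finger_gap: 0.64
```

```bash
python3 tq.py
```

```text
Ty [-0.04 -0.03  0.   -0.02 -0.03  0.05  0.02  0.03]
Fx [ 0.59 -0.74 -0.25  0.01  0.43  0.72 -0.31 -0.82]
mean F [ 0.   -0.1  -3.28] T [-0.013  0.018  0.02 ] std [0.027 0.03  0.043] q [ 3.5000e-02 -4.7107e+01 -3.1800e+00 -3.2616e+01 -4.5000e-02  5.6000e-02
  0.0000e+00]
q6 [0.1  0.04 0.05 0.06 0.06 0.06 0.06 0.06] q4 0.053426171711067005
t 42.35 pos [563.6 240.6 211.7] d [42.94  5.05 -0.95] rot [ 1.05  0.29 -0.26] gap 0.643 F [-0.82 -0.62 -2.89] T [0.023 0.033 0.031]
```

After pitch correction the left case's joint 6 torque shifts by −0.115 N m end to end, and Ty by about +0.085. The other two gave −0.03 and 0.005. The left case is the rattler, so I'll carry it to the scanner.

```bash
python3 -c "
from h import *
goto(575,-41,180,-2)"
```

```text
t 42.35 pos [563.6 240.6 211.7] d [28.18 -1.08  3.01] rot [1.05 0.27 2.24] gap 0.643 F [-0.82 -0.62 -2.89] T [0.023 0.033 0.031]
```

>>> send_rows:
  moves:
    - [3,3,0,0,1,0,0]
    - [3,5,0,0,0,0,0.5]
    - [3,5,0,0,0,0,0.5]
    - [3,5,0,0,0,0,0.5]
    - [3,5,0,0,0,0,0.5]
    - [3,4,0,0,0,0,0]
    - [3,0,0,0,0,0,0]
    - [3,0,0,0,0,0,0]

```text
time: 43.35
position: [560.6, -35.4, 211.1]
eef_rot: [-0.697, 0.717, 0.001, 0.003]
ft_force: [0.1, 0.2, -3.3]
finger_gap: 0.637
```

```bash
python3 -c "
from h import *
goto(575,-41,165,-2)"
```

```text
t 43.35 pos [560.6 -35.4 211.1] d [ 0.55 -1.44  4.61] rot [-0.16  0.37  0.39] gap 0.637 F [ 0.07  0.25 -3.3 ] T [ 0.004  0.031 -0.024]
```

>>> send_rows:
  moves:
    - [3,0,0,0,0,0,0]
    - [3,0.2,-1,2,0,0.3,0.3]
    - [3,0.2,0,2,0,0,0]
    - [3,0,0,0,0,0,0]
    - [3,0,0,0,0,0,0]
    - [3,0,0,0,0,0,0]
    - [3,0,0,0,0,0,0]
    - [3,0,0,0,0,0,0]

```text
time: 44.35
position: [573.1, -34.1, 168.6]
eef_rot: [-0.698, 0.716, -0.001, 0.002]
ft_force: [-0.4, 0.3, -3.7]
finger_gap: 0.642
```

```bash
python3 -c "
from h import *
goto(586,-41,163,-2)
for n in('scene','top','wrist'):
    c=cams.capture(n);g=c['frame']
    if n=='scene': g=g[140:320,140:360]
    if n=='top': g=g[85:305,150:365]
    g=np.clip(g[:,:,::-1]*1.6,0,255).astype(np.uint8)
    if n!='wrist': g=cv2.resize(g,None,fx=2.7,fy=2.7,interpolation=cv2.INTER_CUBIC)
    cv2.imwrite(f'pics/{n}5.png',g)
"
```

```text
t 44.35 pos [573.1 -34.1 168.6] d [ 0.66 -1.3   0.57] rot [-0.25  0.12  0.54] gap 0.642 F [-0.36  0.34 -3.72] T [-0.009  0.001  0.017]
```

View pics/scene5.png

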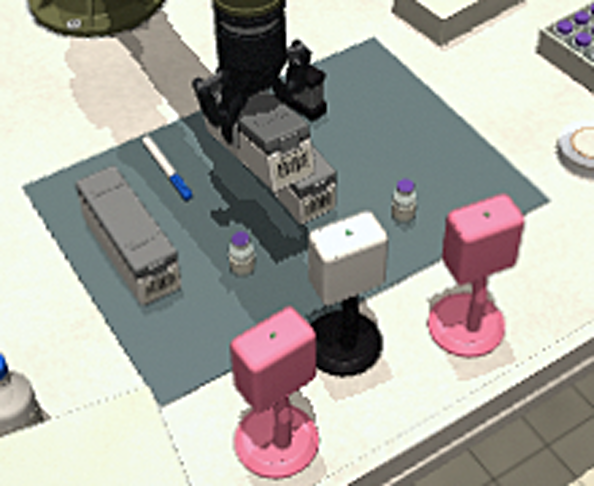

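View pics/top5.png

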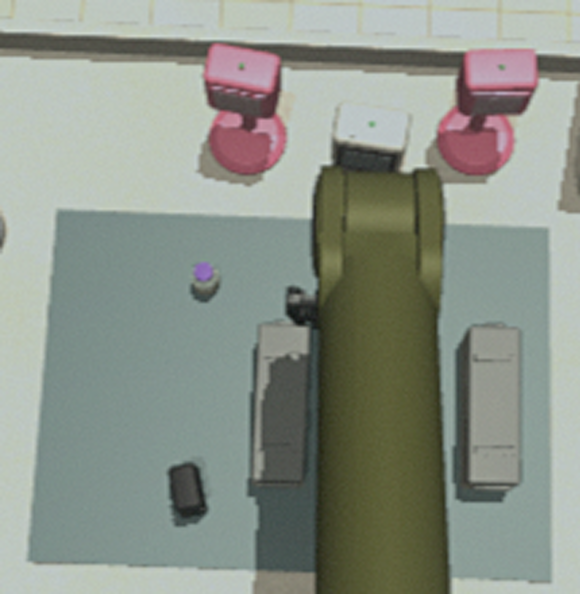

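View pics/wrist5.png

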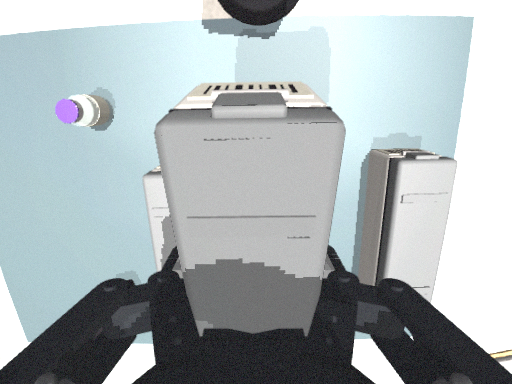

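```bash
python3 -c "
from h import *
c=cams.capture('wrist');H=c['hand_eye'];M=H[:3,:3];e=H[:3,3]
def pr(P):
    p=(np.array(P)-e)@M;s=p[:,:2]/p[:,2:];s=s*(1+c['k1']*(s**2).sum(1,keepdims=True));return (s*[c['fx'],c['fy']]+[c['cx'],c['cy']]).round()
for th in (-6,0,6,10):
    r=R.from_euler('x',th,degrees=True)
    P=np.array([[-28,-81,-43.3],[28,-81,-43.3],[-28,-81,26.7],[28,-81,26.7]])
    P=r.apply(P-[0,0,-19])+[0,0,-19]
    print(th,pr(P).tolist())
"
```

```text
-6 [[179.0, 84.0], [332.0, 84.0], [208.0, 105.0], [300.0, 105.0]]
0 [[173.0, 89.0], [338.0, 88.0], [206.0, 96.0], [303.0, 96.0]]
6 [[166.0, 97.0], [345.0, 97.0], [203.0, 87.0], [306.0, 87.0]]
10 [[161.0, 105.0], [350.0, 105.0], [201.0, 81.0], [308.0, 81.0]]
```

The wrist view shows the label face above the lid (rows 83–110), which suggests the case pitched nose-up in the pads. Enlarging to measure it.

```bash
python3 -c "
import cv2
g=cv2.imread('pics/wrist5.png')[60:350,130:380];cv2.imwrite('pics/w5c.png',cv2.resize(g,None,fx=2,fy=2,interpolation=cv2.INTER_CUBIC))
g=cv2.imread('pics/scene5.png')[60:260,180:380];cv2.imwrite('pics/s5c.png',cv2.resize(g,None,fx=3,fy=3,interpolation=cv2.INTER_CUBIC))"
```

```text
(no output)
```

View pics/w5c.png

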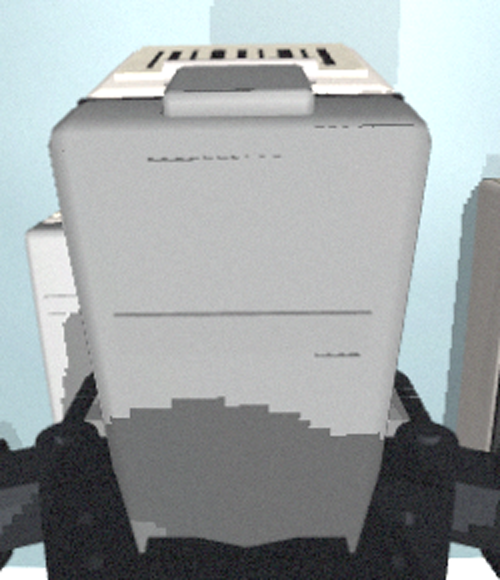

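View pics/s5c.png

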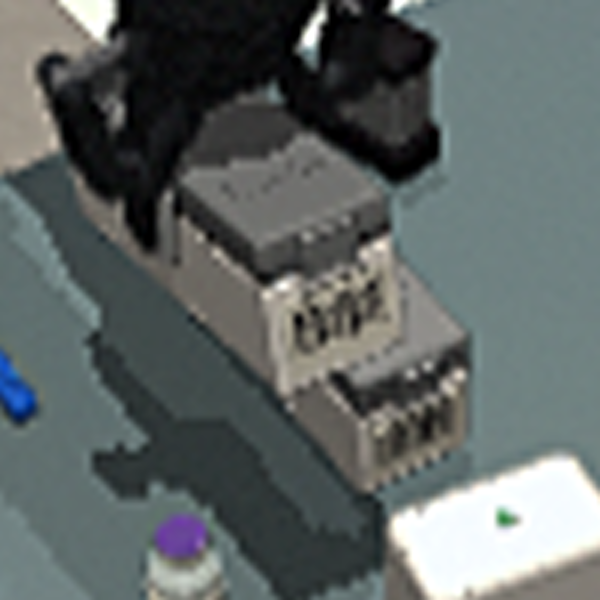

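```bash
cat > fit.py <<'E'
from h import *
from scipy.optimize import least_squares
import sys
def fit(c,bl,br,L,Rr):
    "bottom label-end corners; points on left/right lid top edges"
    H=c['hand_eye'];M=H[:3,:3];e=H[:3,3]
    def ry(px): n=und(c,px);return np.c_[n,np.ones(len(n))]@M.T
    # unknown rigid pose: case frame in tool; residual = dist of ray to point/line
    rb=ry([bl,br]);rl=ry(L);rr=ry(Rr)
    def res(p):
        Rm=R.from_rotvec(p[:3]).as_matrix();t=p[3:]
        B=Rm@np.diag([1,1,1]);out=[]
        # local axes: u lateral(tool x), f forward(-tool y), up(-tool z); origin = underside centre
        P=lambda a,b,h:Rm@np.array([a,-b,-h])+t
        for r,q in zip(rb,[P(-28,85,0),P(28,85,0)]):
            d=q-e;n=r/np.linalg.norm(r);out+=list(d-n*(d@n))
        for rs,s in((rl,-28),(rr,28)):
            q=P(s,0,70);l=Rm@np.array([0,-1,0.])
            for r in rs:
                n=np.cross(r,l);out.append((q-e)@n/np.linalg.norm(n))
        return out
    s=least_squares(res,[0,0,0,0,4,27])
    print("rot deg",np.degrees(s.x[:3]).round(1),"origin in tool",s.x[3:].round(1),"rms",np.sqrt(np.mean(s.fun**2)).round(2))
    return s.x
if __name__=="__main__":
    c=cams.capture('wrist')
    x=fit(c,(200.5,82.5),(307,83.5),[(167.5,185),(185,260),(202,330)],[(335,185),(320,260),(306,330)])
    o=get_obs();Rt=R.from_quat(o["eef_rot"]);Rc=R.from_rotvec(x[:3])
    lab=o["position"]+Rt.apply(Rc.apply([0,-86,-24])+x[3:])
    print("label world",lab.round(1),"up",Rt.apply(Rc.apply([0,0,-1])).round(3),"fwd",Rt.apply(Rc.apply([0,-1,0])).round(3), "origin",(o["position"]+Rt.apply(x[3:])).round(1))
    s=cams.capture('scene')
    for nm,P in dict(fbl=[-28,-85,0],fbr=[28,-85,0],ftl=[-28,-85,-70],ftr=[28,-85,-70]).items():
        q=proj(s,o["position"]+Rt.apply(Rc.apply(P)+x[3:]))[0]
        print(nm,q.round(1),"crop",(((q-[140,140])*2.7-[180,60])*3).round())
E
python3 fit.py
```

```text
rot deg [17.9  1.1 -0.4] origin in tool [ 0.4 -5.8 35.4] rms 0.36
label world [653.1 -35.3 182.4] up [-0.31   0.024  0.95 ] fwd [ 0.95  -0.015  0.311] origin [578.8 -34.6 132.9]
fbl [256.5 205. ] crop [404. 347.]
fbr [240.5 211.9] crop [274. 402.]
ftl [253.  184.8] crop [375. 183.]
ftr [236.5 191.4] crop [241. 237.]
```

The fit shows the case slipped about 18° nose-up in the pads, and its reprojection agrees with the scene view. Pitching the tool nose-down by 18° will level the case, then I'll re-measure.

>>> send_rows:
  moves:
    - [3,0,0,0,-6,0,0]
    - [3,0,0,0,-6,0,0]
    - [3,0,0,0,-6,0,0]
    - [3,0,0,0,0,0,0]
    - [3,0,0,0,0,0,0]
    - [3,0,0,0,0,0,0]
    - [3,0,0,0,0,0,0]
    - [3,0,0,0,0,0,0]

```text
time: 45.65
position: [572.6, -34.8, 170.1]
eef_rot: [-0.689, 0.708, 0.111, -0.108]
ft_force: [-0.5, -0.6, -3.9]
finger_gap: 0.64
```

```bash
python3 -c "
from h import *
goto(586,-41,163,-2)
for n in('scene','wrist'):
    c=cams.capture(n);g=c['frame']
    g=g[184:263,200:290] if n=='scene' else g[60:350,130:380]
    g=np.clip(g[:,:,::-1]*1.6,0,255).astype(np.uint8)
    f=7 if n=='scene' else 2
    g=cv2.resize(g,None,fx=f,fy=f,interpolation=cv2.INTER_CUBIC)
    cv2.imwrite(f'pics/{n}6.png',g)
"
```

```text
t 45.65 pos [572.6 -34.8 170.1] d [ 0.59 -1.51  0.26] rot [ 1.781e+01 -1.000e-02  4.800e-01] gap 0.64 F [-0.49 -0.65 -3.95] T [-0.037 -0.474  0.034]
```

View pics/scene6.png

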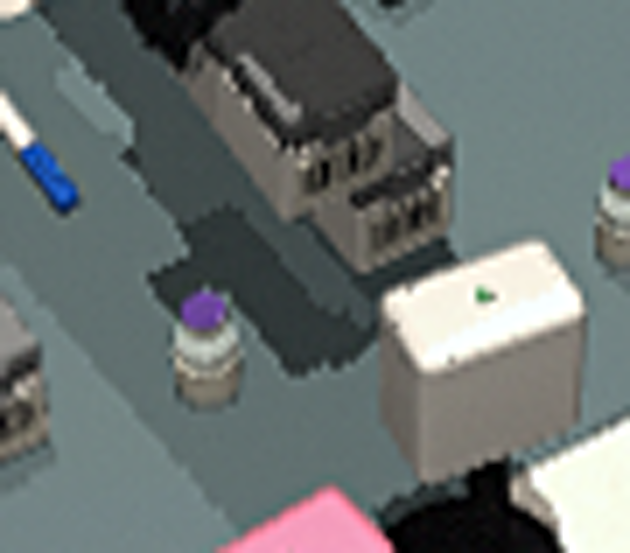

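View pics/wrist6.png

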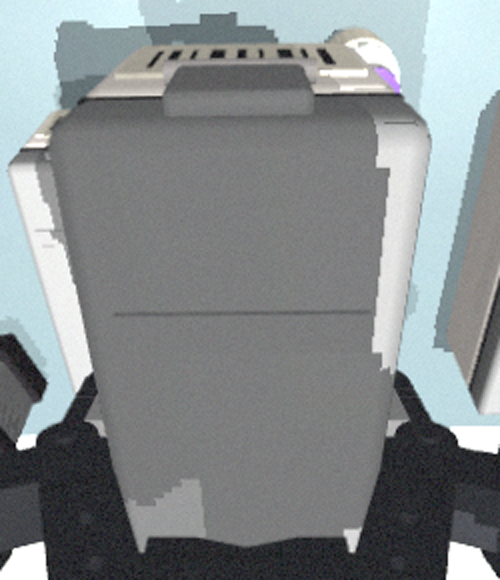

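The in-hand pose is unchanged, so there is no further slip. Computing the label pose now.

```bash
cat > lab.py <<'E'
from h import *
x=np.r_[np.radians([17.9,1.1,-0.4]),0.4,-5.8,35.4]
o=get_obs();Rt=R.from_quat(o["eef_rot"]);Rc=R.from_rotvec(x[:3])
lab=o["position"]+Rt.apply(Rc.apply([0,-86,-24])+x[3:])
f=Rt.apply(Rc.apply([0,-1,0]));u=Rt.apply(Rc.apply([0,0,-1]))
T=np.array([668,-43,160])
print("t",o["time"],"label",lab.round(1),"up",u.round(3),"fwd",f.round(3),"shift tool cm",(Rt.inv().apply(T-lab)/10).round(2),"originz",(o["position"]+Rt.apply(x[3:]))[2].round(1),"q",o["q"].round(2))
E
python3 lab.py
```

```text
t 45.75 label [653.4 -36.  158.6] up [-0.001  0.017  1.   ] fwd [ 1.    -0.017  0.001] shift tool cm [ 0.67 -1.37 -0.58] originz 134.5 q [ 0.16  0.44 -0.19  1.45  0.06  1.57 -1.63]
```

>>> send_rows:
  moves:
    - [3,0.35,-0.7,-0.3,0,0,0.5]
    - [3,0.3,-0.6,-0.2,0,0,0]
    - [3,0,0,0,0,0,0]
    - [3,0,0,0,0,0,0]
    - [3,0,0,0,0,0,0]
    - [3,0,0,0,0,0,0]
    - [3,0,0,0,0,0,0]
    - [3,0,0,0,0,0,0]

```text
time: 46.75
position: [587.4, -42.1, 170.6]
eef_rot: [-0.686, 0.711, 0.111, -0.108]
ft_force: [-1.3, -0.1, -3.4]
finger_gap: 0.642
```

```bash
python3 lab.py; python3 -c "
from h import *
c=cams.capture('scene');g=c['frame'][170:280,180:310];print(proj(c,[[668,-43,160],[748,-43,160],[748,-81,201],[748,-5,201],[748,-43,119]]).round(1).tolist())
cv2.imwrite('pics/s7.png',cv2.resize(np.clip(g[:,:,::-1]*1.6,0,255).astype(np.uint8),None,fx=5,fy=5,interpolation=cv2.INTER_CUBIC))
c=cams.capture('wrist');cv2.imwrite('pics/w7.png',np.clip(c['frame'][:,:,::-1]*1.6,0,255).astype(np.uint8))
c=cams.capture('top');cv2.imwrite('pics/t7.png',cv2.resize(np.clip(c['frame'][85:305,150:365,::-1]*1.6,0,255).astype(np.uint8),None,fx=2.7,fy=2.7))
"
```

```text
t 46.75 label [668.  -44.1 159.2] up [-0.001  0.02   1.   ] fwd [ 1.    -0.026  0.001] shift tool cm [-0.11  0.03 -0.08] originz 135.1 q [ 0.16  0.47 -0.18  1.41  0.07  1.58 -1.63]
[[248.0, 210.9], [262.7, 228.0], [251.4, 224.0], [274.0, 213.1], [262.6, 237.1]]
```

View pics/s7.png

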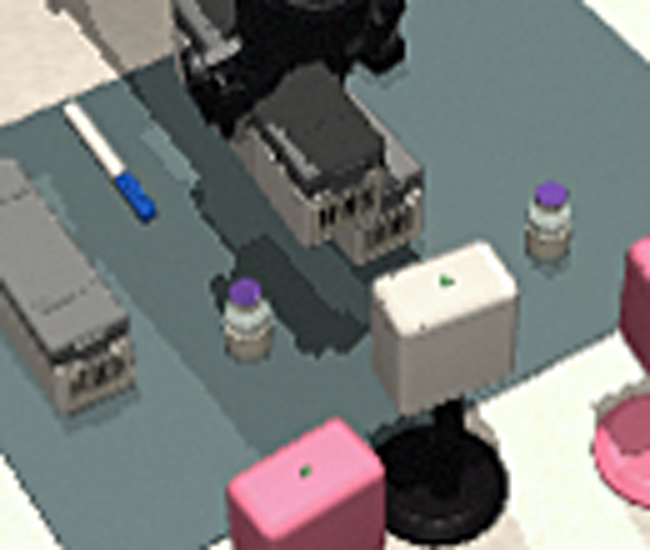

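View pics/w7.png

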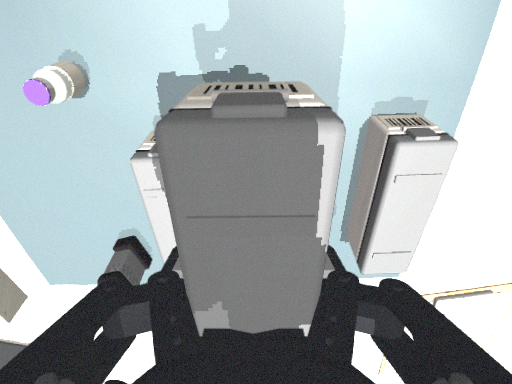

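View pics/t7.png

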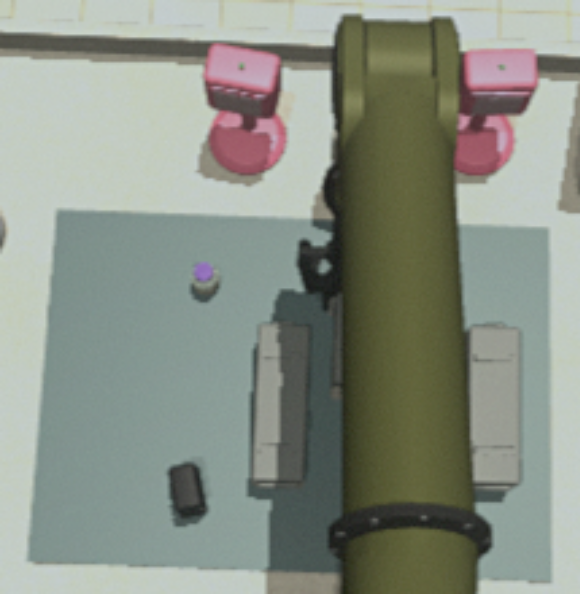

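Re-checking the scanner from the scene view: the head appears offset slightly from what I projected.

```bash
python3 -c "
from h import *
c=cams.capture('scene')
t=lambda l:np.array(l)/5+[179.9,169.9]
P=ray(c,t([(373,290),(483,241),(517,278),(406,331)]),201);print(P.round(),P.mean(0))
print('green',ray(c,t([(447,281)]),201)); 
k=cams.capture('top')
print('green top',ray(k,np.array([[372,125]])/2.7+[149.7,84.7],201))
print('foot',ray(c,t([(440,482)]),8))
"; python3 tq.py; python3 lab.py
```

```text
[[764. -81. 201.]
 [767. -10. 201.]
 [800. -10. 201.]
 [799. -82. 201.]] [782.67735651 -45.68818991 201.        ]
green [[781.04889545 -43.43580646 201.        ]]
green top [[776.69518291 -43.75625511 201.        ]]
foot [[779.45439422 -42.51231094   8.        ]]
Ty [-0.55 -0.49 -0.57 -0.49 -0.59 -0.51 -0.56 -0.52]
Fx [-0.18 -0.21  1.02  0.12 -0.07 -0.59 -0.29  0.12]
mean F [-0.2  -0.28 -3.79] T [-0.023 -0.545  0.018] std [0.015 0.03  0.036] q [-0.0000e+00 -5.6671e+01 -2.1740e+00 -3.0401e+01 -9.6000e-02  1.8680e+00
  1.0000e-03]
q6 [1.87 1.87 1.87 1.87 1.87 1.87 1.87 1.87] q4 0.000720156332216344
t 47.4 pos [587.5 -42.2 170.5] d [14.94  7.91 -2.63] rot [17.83  0.3  -2.53] gap 0.642 F [ 0.12 -0.03 -2.98] T [-0.    -0.519 -0.02 ]
t 47.4 label [668.1 -44.2 159.1] up [-0.001  0.02   1.   ] fwd [ 1.    -0.026  0.001] shift tool cm [-0.12  0.04 -0.08] originz 135.0 q [ 0.16  0.47 -0.18  1.41  0.07  1.58 -1.63]
```

The scanner triangulates to a head centre of x≈775–780, with its front at about 753–757. That puts the label about 85–90 mm in front, within about 3 mm sideways and 1 mm in height, and the case is level and still. Handing in.

```bash
python3 -c "
from h import *
print(bot.finish_job()); o=get_obs();print(o['time'],o['position'],o['finger_gap'])"
```

```text
the job is handed in; nothing more can be done
None
the job is handed in; nothing more can be done
```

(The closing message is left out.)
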